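Set up the bike parking rail

TASK

Set up the bike parking rail on the step. First swing its support leg out until it clicks home against its end stop, and pin it with a thumbscrew pushed down through leg and rail until the head sits on the leg. Then fit every loose stop bracket at a free station: flat and square on the deck, the same way round as the bracket already fitted, hole over hole, with a thumbscrew pushed down through both until its head sits on the bracket; spare thumbscrews are not needed, and the tumbler, tire levers, crank puller and bottle cage must not be disturbed.

Things in the scene. Friction and masses are not known exactly. Their poses are not given: they have to be found in the camera images.
- rail: Bike parking rail, a grey painted steel channel fixed to the step: flat deck 120 mm (x) by 415 mm (y), top 40 mm above the step, deck 8 mm thick and hollow underneath (32 mm of free room). Origin on the step under the centre line, 200 mm from the rail's -y end; its x axis points across the rail away from the robot, y along it. Five round 14 mm holes go through the deck.
- station1 (a point): Centre of the mouth of station hole 1, in the deck top, 32 mm to +x of the rail centre line at rail y = -70 mm (axes as the rail). The stations are 75 mm apart; one of the four is already taken by the fitted bracket, free ones have a dark ring round the hole.
- station2 (a point): Centre of the mouth of station hole 2, in the deck top, 32 mm to +x of the rail centre line at rail y = 5 mm (axes as the rail). The stations are 75 mm apart; one of the four is already taken by the fitted bracket, free ones have a dark ring round the hole.
- station3 (a point): Centre of the mouth of station hole 3, in the deck top, 32 mm to +x of the rail centre line at rail y = 80 mm (axes as the rail). The stations are 75 mm apart; one of the four is already taken by the fitted bracket, free ones have a dark ring round the hole.
- station4 (a point): Centre of the mouth of station hole 4, in the deck top, 32 mm to +x of the rail centre line at rail y = 155 mm (axes as the rail). The stations are 75 mm apart; one of the four is already taken by the fitted bracket, free ones have a dark ring round the hole.
- fitted: Stop bracket already fitted with its thumbscrew at one of the stations; same shape as the loose ones; fixed. Origin: centre of the underside of its foot, 32 mm to -x of the taken station hole.
- leg (a joint): Swing angle of the support leg, rad, about an upright pivot at rail x = -20, y = -170 mm. 0: leg points along rail -y; grows counter-clockwise seen from above; 1.571: end stop, leg along rail +x, its hole over the lock hole (rail x = 30, y = -170). A sprung ball resists at about 1.35 to 1.47 (some 4 N at the grip), then holds it at the stop; elsewhere it stays where left.
- leg_grip (a point): Centre of the top of the round black grip post on the leg: 22 mm diameter, stands 45 mm above the leg plate, 120 mm from the pivot axis. Below this end is a rubber foot down to the step.
- leg_hole (a point): Centre of the mouth of the 14 mm hole in the steel leg, in the plate's top face, 50 mm from the pivot axis. A 30 mm wide boss on the pivot rises 12 mm above the plate. The leg is a plate 42 mm wide and 8 mm thick, its top 49.5 mm above the step.
- bracket1: Loose steel stop bracket (may be absent): flat foot 100 (x) by 46 (y) by 8 mm, with an upright fin across it, 8 mm thick (x), 46 mm wide (y), from the foot up to 58 mm above the underside, its mid-plane at x = -15 mm. 0.22 kg. Origin: centre of the underside of the foot. Starts standing on its foot on the step.
- bracket1_hole (a point): Centre of the mouth of the 14 mm through hole in the foot of bracket1, at x = +32 mm, in the foot's top face (8 mm above the underside).
- bracket2: Loose steel stop bracket (may be absent): flat foot 100 (x) by 46 (y) by 8 mm, with an upright fin across it, 8 mm thick (x), 46 mm wide (y), from the foot up to 58 mm above the underside, its mid-plane at x = -15 mm. 0.22 kg. Origin: centre of the underside of the foot. Starts standing on its foot on the step.
- bracket2_hole (a point): Centre of the mouth of the 14 mm through hole in the foot of bracket2, at x = +32 mm, in the foot's top face (8 mm above the underside).
- bracket3: Loose steel stop bracket (may be absent): flat foot 100 (x) by 46 (y) by 8 mm, with an upright fin across it, 8 mm thick (x), 46 mm wide (y), from the foot up to 58 mm above the underside, its mid-plane at x = -15 mm. 0.22 kg. Origin: centre of the underside of the foot. Starts standing on its foot on the step.
- bracket3_hole (a point): Centre of the mouth of the 14 mm through hole in the foot of bracket3, at x = +32 mm, in the foot's top face (8 mm above the underside).
- screw1: Loose thumbscrew: round knurled head 26 mm wide, 32 mm tall; plain shank 10 mm wide, 34 mm long, last 7 mm pointed. 60 g. Origin: on the axis at the head's underside; z up through the head. Only pushed in, not turned. Starts upright in a fixed plywood block past the rail's +y end (270 x 50, 42 mm high), head on its top; five in a row 50 mm apart along world x (within 0.1 rad).
- screw2: Loose thumbscrew: round knurled head 26 mm wide, 32 mm tall; plain shank 10 mm wide, 34 mm long, last 7 mm pointed. 60 g. Origin: on the axis at the head's underside; z up through the head. Only pushed in, not turned. Starts upright in a fixed plywood block past the rail's +y end (270 x 50, 42 mm high), head on its top; five in a row 50 mm apart along world x (within 0.1 rad).
- screw3: Loose thumbscrew: round knurled head 26 mm wide, 32 mm tall; plain shank 10 mm wide, 34 mm long, last 7 mm pointed. 60 g. Origin: on the axis at the head's underside; z up through the head. Only pushed in, not turned. Starts upright in a fixed plywood block past the rail's +y end (270 x 50, 42 mm high), head on its top; five in a row 50 mm apart along world x (within 0.1 rad).
- screw4: Loose thumbscrew: round knurled head 26 mm wide, 32 mm tall; plain shank 10 mm wide, 34 mm long, last 7 mm pointed. 60 g. Origin: on the axis at the head's underside; z up through the head. Only pushed in, not turned. Starts upright in a fixed plywood block past the rail's +y end (270 x 50, 42 mm high), head on its top; five in a row 50 mm apart along world x (within 0.1 rad).
- screw5: Loose thumbscrew: round knurled head 26 mm wide, 32 mm tall; plain shank 10 mm wide, 34 mm long, last 7 mm pointed. 60 g. Origin: on the axis at the head's underside; z up through the head. Only pushed in, not turned. Starts upright in a fixed plywood block past the rail's +y end (270 x 50, 42 mm high), head on its top; five in a row 50 mm apart along world x (within 0.1 rad).
- tumbler: Glass tumbler of small screws, 72 mm wide, 85 mm tall, bystander. Origin: centre of underside.
- levers: Bundle of yellow plastic tire levers, 130 x 36 x 24 mm, bystander.
- puller: Chrome crank puller, about 90 x 100 x 24 mm, bystander.
- cage: Red aluminium bottle cage lying on its back plate, 140 x 80 x 80 mm, bystander.
Mind the look-alikes: they are no part of the job. Leave any purple or yellow look-alike of the bracket3 alone.

How it is judged (in metres and radians):
On the way, in this order (a step that is already met when the one before it is completed fails the run):
1. the support leg is swung out and seated in its end detent (value of joint leg above 1.53 rad), for 0.2 s.
2. a thumbscrew is seated through leg and rail (value of joint leg above 1.53 rad and ((horizontal distance between screw1 and leg_hole below 0.005 m and z of screw1 in the frame of leg_hole between -0.004 and 0.003 m and angle between screw1's own z axis and vertical below 0.12 rad) or (horizontal distance between screw2 and leg_hole below 0.005 m and z of screw2 in the frame of leg_hole between -0.004 and 0.003 m and angle between screw2's own z axis and vertical below 0.12 rad) or (horizontal distance between screw3 and leg_hole below 0.005 m and z of screw3 in the frame of leg_hole between -0.004 and 0.003 m and angle between screw3's own z axis and vertical below 0.12 rad) or (horizontal distance between screw4 and leg_hole below 0.005 m and z of screw4 in the frame of leg_hole between -0.004 and 0.003 m and angle between screw4's own z axis and vertical below 0.12 rad) or (horizontal distance between screw5 and leg_hole below 0.005 m and z of screw5 in the frame of leg_hole between -0.004 and 0.003 m and angle between screw5's own z axis and vertical below 0.12 rad))), for 0.2 s.
3. every loose bracket lies on a free station with a thumbscrew through bracket and rail (((horizontal distance between bracket1_hole and station1 below 0.006 m and z of bracket1_hole in the frame of station1 between 0.005 and 0.011 m and x of bracket1 in the frame of station1 below -0.02 m) or (horizontal distance between bracket1_hole and station2 below 0.006 m and z of bracket1_hole in the frame of station2 between 0.005 and 0.011 m and x of bracket1 in the frame of station2 below -0.02 m) or (horizontal distance between bracket1_hole and station3 below 0.006 m and z of bracket1_hole in the frame of station3 between 0.005 and 0.011 m and x of bracket1 in the frame of station3 below -0.02 m) or (horizontal distance between bracket1_hole and station4 below 0.006 m and z of bracket1_hole in the frame of station4 between 0.005 and 0.011 m and x of bracket1 in the frame of station4 below -0.02 m)) and ((horizontal distance between screw1 and bracket1_hole below 0.005 m and z of screw1 in the frame of bracket1_hole between -0.004 and 0.003 m and angle between screw1's own z axis and vertical below 0.12 rad) or (horizontal distance between screw2 and bracket1_hole below 0.005 m and z of screw2 in the frame of bracket1_hole between -0.004 and 0.003 m and angle between screw2's own z axis and vertical below 0.12 rad) or (horizontal distance between screw3 and bracket1_hole below 0.005 m and z of screw3 in the frame of bracket1_hole between -0.004 and 0.003 m and angle between screw3's own z axis and vertical below 0.12 rad) or (horizontal distance between screw4 and bracket1_hole below 0.005 m and z of screw4 in the frame of bracket1_hole between -0.004 and 0.003 m and angle between screw4's own z axis and vertical below 0.12 rad) or (horizontal distance between screw5 and bracket1_hole below 0.005 m and z of screw5 in the frame of bracket1_hole between -0.004 and 0.003 m and angle between screw5's own z axis and vertical below 0.12 rad)) and angle between each of bracket1, bracket2, bracket3's own z axis and vertical below 0.06 rad and angle between the x axis of each of bracket1, bracket2, bracket3 and the x axis of rail, either way round below 0.2 rad and linear speed of each of bracket1, bracket2, bracket3 below 0.02 m/s and ((horizontal distance between bracket2_hole and station1 below 0.006 m and z of bracket2_hole in the frame of station1 between 0.005 and 0.011 m and x of bracket2 in the frame of station1 below -0.02 m) or (horizontal distance between bracket2_hole and station2 below 0.006 m and z of bracket2_hole in the frame of station2 between 0.005 and 0.011 m and x of bracket2 in the frame of station2 below -0.02 m) or (horizontal distance between bracket2_hole and station3 below 0.006 m and z of bracket2_hole in the frame of station3 between 0.005 and 0.011 m and x of bracket2 in the frame of station3 below -0.02 m) or (horizontal distance between bracket2_hole and station4 below 0.006 m and z of bracket2_hole in the frame of station4 between 0.005 and 0.011 m and x of bracket2 in the frame of station4 below -0.02 m)) and ((horizontal distance between screw1 and bracket2_hole below 0.005 m and z of screw1 in the frame of bracket2_hole between -0.004 and 0.003 m and angle between screw1's own z axis and vertical below 0.12 rad) or (horizontal distance between screw2 and bracket2_hole below 0.005 m and z of screw2 in the frame of bracket2_hole between -0.004 and 0.003 m and angle between screw2's own z axis and vertical below 0.12 rad) or (horizontal distance between screw3 and bracket2_hole below 0.005 m and z of screw3 in the frame of bracket2_hole between -0.004 and 0.003 m and angle between screw3's own z axis and vertical below 0.12 rad) or (horizontal distance between screw4 and bracket2_hole below 0.005 m and z of screw4 in the frame of bracket2_hole between -0.004 and 0.003 m and angle between screw4's own z axis and vertical below 0.12 rad) or (horizontal distance between screw5 and bracket2_hole below 0.005 m and z of screw5 in the frame of bracket2_hole between -0.004 and 0.003 m and angle between screw5's own z axis and vertical below 0.12 rad)) and ((horizontal distance between bracket3_hole and station1 below 0.006 m and z of bracket3_hole in the frame of station1 between 0.005 and 0.011 m and x of bracket3 in the frame of station1 below -0.02 m) or (horizontal distance between bracket3_hole and station2 below 0.006 m and z of bracket3_hole in the frame of station2 between 0.005 and 0.011 m and x of bracket3 in the frame of station2 below -0.02 m) or (horizontal distance between bracket3_hole and station3 below 0.006 m and z of bracket3_hole in the frame of station3 between 0.005 and 0.011 m and x of bracket3 in the frame of station3 below -0.02 m) or (horizontal distance between bracket3_hole and station4 below 0.006 m and z of bracket3_hole in the frame of station4 between 0.005 and 0.011 m and x of bracket3 in the frame of station4 below -0.02 m)) and ((horizontal distance between screw1 and bracket3_hole below 0.005 m and z of screw1 in the frame of bracket3_hole between -0.004 and 0.003 m and angle between screw1's own z axis and vertical below 0.12 rad) or (horizontal distance between screw2 and bracket3_hole below 0.005 m and z of screw2 in the frame of bracket3_hole between -0.004 and 0.003 m and angle between screw2's own z axis and vertical below 0.12 rad) or (horizontal distance between screw3 and bracket3_hole below 0.005 m and z of screw3 in the frame of bracket3_hole between -0.004 and 0.003 m and angle between screw3's own z axis and vertical below 0.12 rad) or (horizontal distance between screw4 and bracket3_hole below 0.005 m and z of screw4 in the frame of bracket3_hole between -0.004 and 0.003 m and angle between screw4's own z axis and vertical below 0.12 rad) or (horizontal distance between screw5 and bracket3_hole below 0.005 m and z of screw5 in the frame of bracket3_hole between -0.004 and 0.003 m and angle between screw5's own z axis and vertical below 0.12 rad))), for 0.2 s.
At the end, for the whole second after the job is handed in: Leg at its stop (over 1.53 rad) and pinned; each bracket present flat and still on the deck, hole within 6 mm of a station hole, square within 0.2 rad, fin on the robot side; each with an upright thumbscrew within 5 mm of its hole, head within 3 mm of the face (all of step 2 and all of step 3); the robot touches nothing.
It fails at once if the tumbler is pushed aside or tipped (distance of tumbler from where it was at the start of the episode above 0.03 m or angle between tumbler's own z axis and vertical above 0.5 rad).
It fails at once if the levers is pushed aside or tipped (distance of levers from where it was at the start of the episode above 0.03 m or angle between levers's own z axis and vertical above 0.5 rad).
It fails at once if the puller is pushed aside or tipped (distance of puller from where it was at the start of the episode above 0.03 m or angle between puller's own z axis and vertical above 0.5 rad).
It fails at once if the cage is pushed aside or tipped (distance of cage from where it was at the start of the episode above 0.03 m or angle between cage's own z axis and vertical above 0.5 rad).
Of bracket1, bracket2, bracket3 only 2 to 3 are there at a start; the rules pass over those that are not, and their reading is None.
At some moment in a run one of bracket1, bracket2, bracket3 may be knocked a few centimetres aside while the robot is not near it.
Once in a run the grip may slacken for a moment while it holds something.
It also fails if it takes over 210 s, if anything falls off the work surface, if the arm or the gripper's body presses on something with over 40 N, if the wrist force passes 120 N, or if a joint passes its speed limit or range.

ROBOT

A 7-joint arm with a two-finger parallel gripper is mounted at the origin on the work surface. World frame = base frame: x ahead of the robot, y to its left, z up, the work surface at z = 0. Lengths are in mm, angles in degrees, forces in N, time in s.
With the tool pointing down it reaches from about 400 to 900 mm from the base axis. Payload 5.6 kg.
Tool frame: the origin (TCP) lies at the very end of the fingers, on their centre line; the grasp point (between the pads) lies 19 mm behind it; z points along the fingers, y is the direction in which the jaws open and shut (so a half turn about z gives the same grasp; the last joint's range is limited). The gripper opens to 92 mm and grips with 3 to 60 N. Pads are 20 mm wide; open, the fingers measure 128 mm over their backs; the gripper's body (75 mm by 189 mm) begins 69 mm behind the grasp point.
Start: joints at [-70.187, 26.786, -0.665, 91.828, 0.344, 61.387, -3.226], TCP at [246.442, 601.478, 214.592] pointing down, gripper open.
Joint ranges: [-144.91, 144.91], [-17.63, 115.5], [-89.93, 88.59], [15.96, 139.68], [-74.01, 254.01], [8.47, 105.57], [-167.45, 167.45]. Speed limits (degrees/s): [147.25, 147.25, 180, 180, 180, 180, 180].

INTERFACE

Orientations are given as a 3x3 rotation matrix whose columns are the frame's x, y, z axes.
In Python, from rig import observe, camera, finish_job gives the robot as it stands. The module is installed in compiled form; this text tells all that it offers.
- The arm moves only by the tool arm_command, never from a script. Its argument "plan" is one flat list of numbers, 5 for each row, row after row: the shift along the tool's x, y, z in cm, then the turn about the tool's z in degrees, then the gripper's target within -1 to 1 (shut at 1, half-way at 0, fully open at -1). A call has 1 to 12 rows; each row shifts and turns the commanded pose from where the row before left it, along the tool's axes as they then stand; what a row does not reach is not made up. A row lasts 1/12 s, in which the tool goes at most 41.7 mm and 7.16 degrees, less where a joint would pass 70% of its speed; a pose out of reach is approached as far as the arm can. A call with a gripper value outside its range is refused whole. The fingers move at their own pace and stop on an object; "force" is the grip in N (left out, the last holds). Time passes only in rows, so rows that do not move let the fingers close. It gives the time, the measured TCP pose, the force and the opening at its end, in the units of the state.
- observe(): the state, without advancing time (a new reading comes with each control period).
- camera(name): name is "side" or "top"; returns a dict with "image" (400x640x3 uint8, blue, green, red), "mtx" (3x3 intrinsics, pixels), "origin" and "rotation" of the camera in the world. Camera axes: x right, y down, z forward; pixel columns grow to the right and rows downward; lengths in mm; the calibration is good to about 2 mm. A picture is of the moment at which its call begins. There is no depth.
- finish_job(): hands the job in, once; it reports no verdict.
The state is a dict: "clock": time; "joint_pos": joint angles; "joint_velocities": joint speeds; "joint_torque": joint torques, N m; "tool_pos": TCP position; "tcp_rot": TCP orientation; "contact_force": force on the tool from outside, world axes, zero at the start; "moment": the same for the moment, N m; "grip_width": finger opening in mm.
Only numpy, scipy, OpenCV 4.12 (cv2) and the standard library are available. Lean on these libraries where they do the work, as an engineer would, in place of code of your own. Each camera call takes 0.05 s, during which the arm holds its last target.

## Working session

There is one attempt and no reset: what is moved stays moved. The work goes in short steps, Python scripts to look and compute and a tool call to move; the robot and the scene stay as the last step left them, time stands still between calls to the robot, and variables do not carry over. Pictures are saved under pics/ and viewed, and the job is handed in when it is done.

Besides the shell and the picture viewer there is one more tool, called after "Request:" by a JSON object that holds its "name" and its "arguments". arm_command: Moves the arm, as the interface text tells. Its arguments: {"type":"object","properties":{"plan":{"type":"array","items":{"type":"number"}},"force":{"type":"number"}},"required":["plan"]}

```bash
mkdir -p pics; cat > h.py <<'E'
import numpy as np,cv2
from rig import observe,camera,finish_job
def snap(tag):
    out={}
    for n in ("side","top"):
        c=camera(n); out[n]=c
        cv2.imwrite(f"pics/{tag}_{n}.png",c["image"])
    np.save(f"pics/{tag}.npy",out,allow_pickle=True)
    return out
def load(tag): return np.load(f"pics/{tag}.npy",allow_pickle=True).item()
def ray(c,u,v):
    d=np.linalg.inv(np.array(c["mtx"]))@np.array([u,v,1.]); d=np.array(c["rotation"])@d
    return np.array(c["origin"],float),d/np.linalg.norm(d)
def onz(c,u,v,z):
    o,d=ray(c,u,v); return o+d*(z-o[2])/d[2]
def proj(c,p):
    q=np.array(c["rotation"]).T@(np.array(p,float)-np.array(c["origin"])); q=np.array(c["mtx"])@q; return q[:2]/q[2]
def tri(cs,uvs):
    A=np.zeros((3,3));b=np.zeros(3)
    for c,(u,v) in zip(cs,uvs):
        o,d=ray(c,u,v);P=np.eye(3)-np.outer(d,d);A+=P;b+=P@o
    p=np.linalg.solve(A,b)
    return p,[np.linalg.norm((np.eye(3)-np.outer(ray(c,*uv)[1],ray(c,*uv)[1]))@(p-ray(c,*uv)[0])) for c,uv in zip(cs,uvs)]
E
python3 - <<'E'
from h import *
o=snap("a")
for n in o: print(n,o[n]["mtx"],o[n]["origin"],o[n]["rotation"])
print(observe())
E
```

```text
side [[362.72380849   0.         318.16739853]
 [  0.         362.72380849 195.3645962 ]
 [  0.           0.           1.        ]] [488.1143249  914.21810968 787.51393972] [[-0.98663564 -0.09969425  0.12888435]
 [-0.16293066  0.61298058 -0.77311604]
 [-0.00192838 -0.78378305 -0.62103174]]
top [[441.06676594   0.         319.44242325]
 [  0.         441.06676594 192.66700242]
 [  0.           0.           1.        ]] [ 317.1241067    40.95703317 1342.44129699] [[ 0.03354744 -0.97529611  0.21833935]
 [-0.99943354 -0.03215177  0.00994299]
 [-0.00267736 -0.21854923 -0.97582225]]
{'clock': 0.1, 'joint_pos': array([-70.18851298,  26.83008979,  -0.66709334,  91.87328146,
         0.3452165 ,  61.38683709,  -3.22579071]), 'joint_velocities': array([ 0.00407974, -0.2295992 , -0.07386271, -0.12378582, -0.0876754 ,
       -0.03796691,  0.00212722]), 'joint_torque': array([ 1.49500978e-03, -5.21644306e+01, -1.20189472e-02, -2.44366175e+01,
       -5.67033549e-02,  1.40382201e-02,  6.51614050e-05]), 'tool_pos': array([246.24003149, 601.0067668 , 213.7624894 ]), 'tcp_rot': array([[-9.25367263e-01,  3.79071501e-01, -4.74202586e-04],
       [ 3.79071780e-01,  9.25366111e-01, -1.46503116e-03],
       [-1.16540557e-04, -1.53544869e-03, -9.99998814e-01]]), 'contact_force': array([-0.58660435,  0.3935757 , -0.77335083]), 'moment': array([ 0.03835897, -0.01325727, -0.01069515]), 'grip_width': 91.73498017706699}
```

View pics/a_top.png

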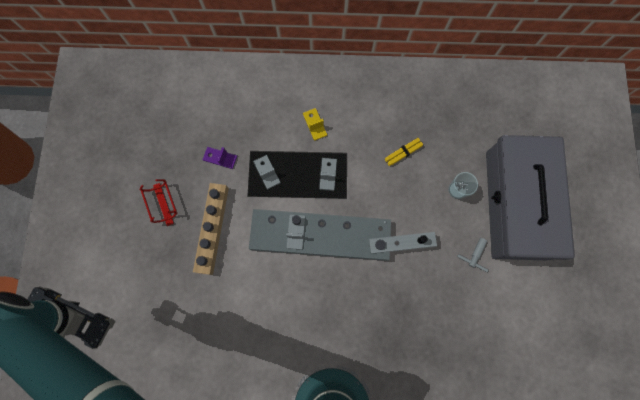

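View pics/a_side.png

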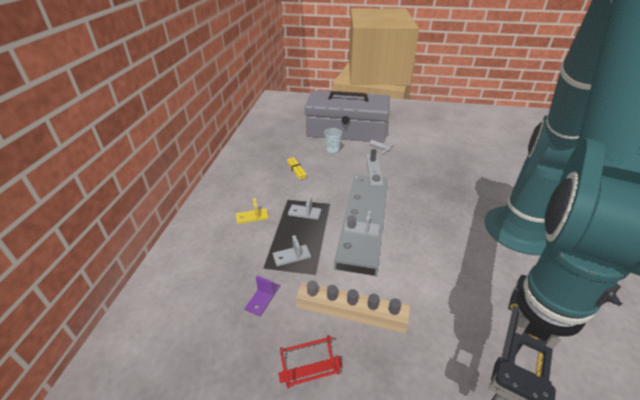

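The top view shows the rail with the fitted bracket at (297,232). Dark-ringed free holes are at (271,219), (322,224) and (347,226), and the leg post is at (422,239). Two loose grey brackets lie on the black mat at (267,171) and (328,174), and the screw block is at (210,228). Next I zoom in.

```bash
python3 - <<'E'
from h import *
o=load("a")
t=o["top"]["image"]
cv2.imwrite("pics/a_t1.png",cv2.resize(t[140:280,190:390],None,fx=4,fy=4,interpolation=cv2.INTER_CUBIC))
cv2.imwrite("pics/a_t2.png",cv2.resize(t[140:280,340:500],None,fx=4,fy=4,interpolation=cv2.INTER_CUBIC))
s=o["side"]["image"]
cv2.imwrite("pics/a_s1.png",cv2.resize(s[140:290,230:430],None,fx=4,fy=4,interpolation=cv2.INTER_CUBIC))
cv2.imwrite("pics/a_s2.png",cv2.resize(s[250:350,230:430],None,fx=4,fy=4,interpolation=cv2.INTER_CUBIC))
E
```

```text
(no output)
```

View pics/a_t1.png

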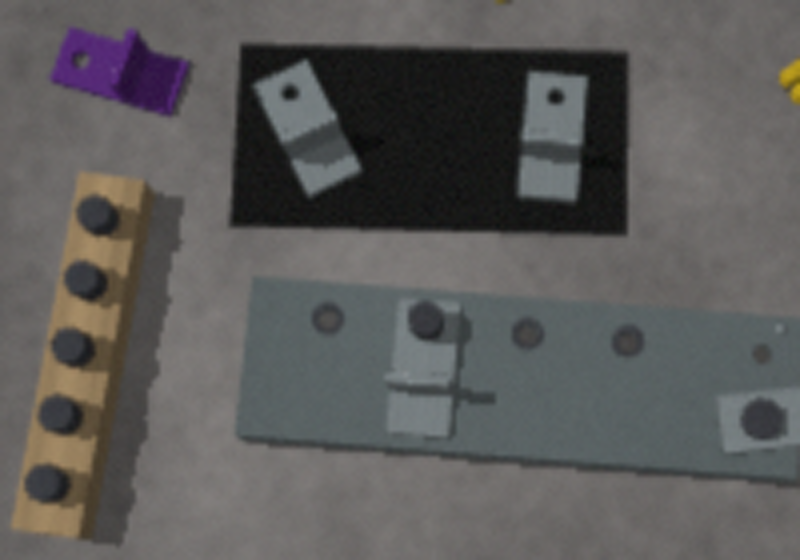

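View pics/a_t2.png

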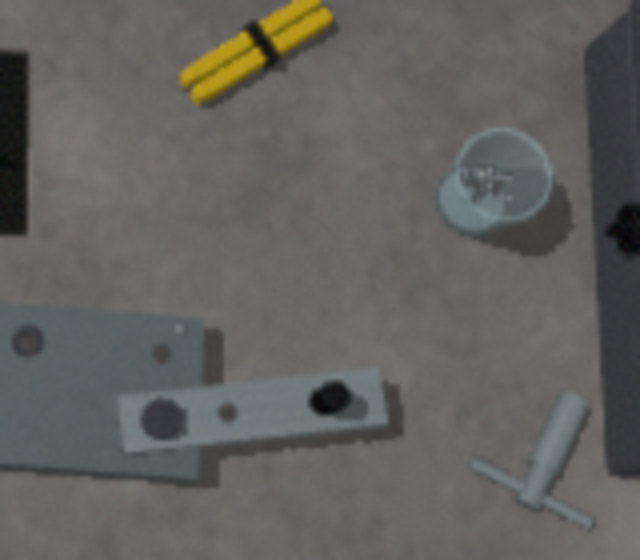

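View pics/a_s1.png

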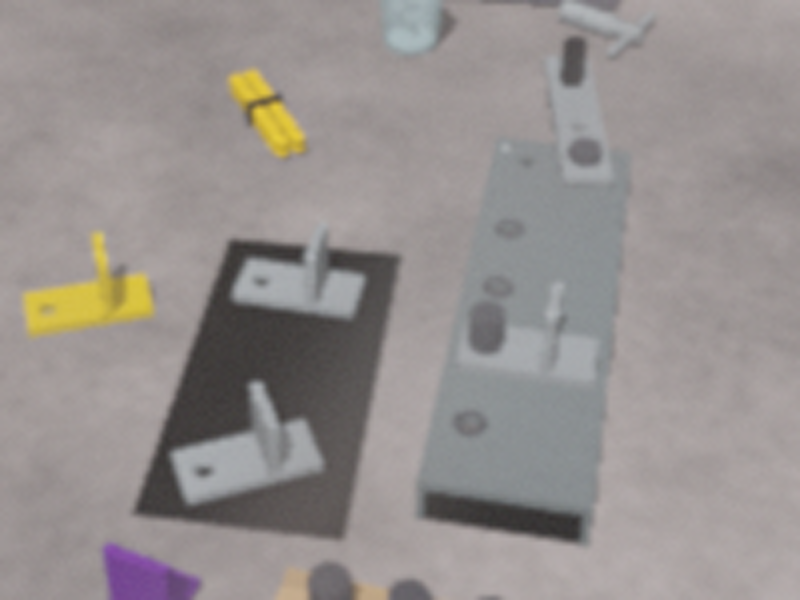

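View pics/a_s2.png

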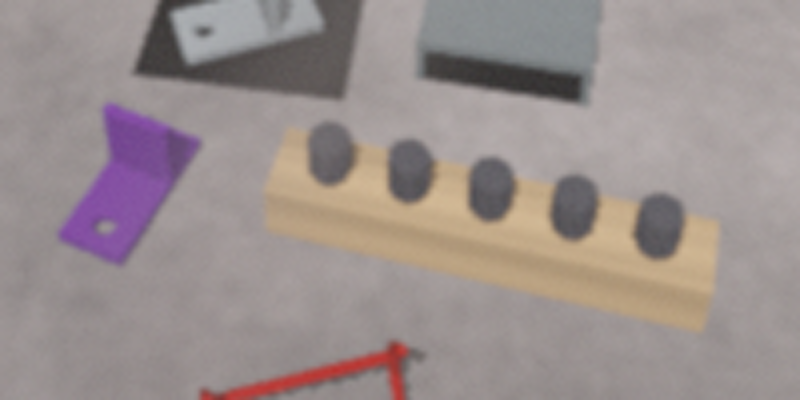

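```bash
cat >> h.py <<'E'
def blob(img,u,v,r=5,dark=True):
    """weighted centroid of darkness (vs window-median) in window, original pixels, two iterations"""
    g=cv2.cvtColor(img,cv2.COLOR_BGR2GRAY).astype(float)
    for _ in range(4):
        x0,y0=int(round(u)),int(round(v)); w=g[y0-r:y0+r+1,x0-r:x0+r+1]
        d=(np.median(w)-w) if dark else (w-np.median(w))
        d=np.clip(d-0.35*d.max(),0,None)
        yy,xx=np.mgrid[y0-r:y0+r+1,x0-r:x0+r+1]; 
        m=((xx-u)**2+(yy-v)**2<(r+.5)**2); d=d*m
        u,v=(d*xx).sum()/d.sum(),(d*yy).sum()/d.sum()
    return u,v
E
python3 - <<'E'
from h import *
o=load("a");T,S=o["top"],o["side"]
f=lambda p,x0,y0:(x0+(p[0]+.5)/4-.5,y0+(p[1]+.5)/4-.5)
top=dict(st4=(327,318),st2=(527,333),st1=(627,341),lock=(762,353),A=(290,92),B=(556,96))
side=dict(st4=(470,423),st2=(498,287),st1=(509,229),lock=(526,162),A=(203,471),B=(261,282))
for k in top:
    a=f(top[k],190,140);b=f(side[k],230,140)
    r=4 if k[0]=='s' else 2
    a2=blob(T["image"],*a,r);b2=blob(S["image"],*b,r)
    p,e=tri((T,S),(a2,b2))
    print(k,np.round(a,1),np.round(a2,1),np.round(b,1),np.round(b2,1),p.round(1),np.round(e,1))
    z=40 if k[0] in'sl' else 8
    print('   top',onz(T,*a2,z)[:2].round(1),'side',onz(S,*b2,z)[:2].round(1))
t2=lambda p:onz(T,*f(p,340,140),49.5)[:2].round(1)
print('leghole',t2((228,412)),'boss',onz(T,*f((164,418),340,140),61.5)[:2].round(1),'post',onz(T,*f((328,397),340,140),94.5)[:2].round(1))
p,e=tri((T,S),(f((328,397),340,140),f((573,40),230,140)));print(p,e)
# block screws head tops
tt=[(97,215),(86,281),(73,347),(60,413),(46,483)]
ss=[(330,136),(410,153),(492,170),(576,188),(661,208)]
for a,b in zip(tt,ss):
    a=f(a,190,140);b=f(b,230,250)
    p,e=tri((T,S),(a,b)); print('screw',p.round(1),np.round(e,1),onz(T,*a,74)[:2].round(1),onz(S,*b,74)[:2].round(1))
E
```

```text
st4 [271.4 219.1] [271.2 218.7] [347.1 245.4] [346.7 245.7] [525.5 195.6  38.6] [1.2 1.2]
   top [524.1 195.5] side [526.5 196.7]
st2 [321.4 222.9] [320.6 222.9] [354.1 211.4] [352.1 218.3] [521.9  47.8  12. ] [1.2 1.2]
   top [516.4  47.8] side [521.8  78.8]
st1 [346.4 224.9] [346.4 224.3] [356.9 196.9] [356.9 196.8] [515.3 -29.2  40. ] [0.4 0.4]
   top [514.8 -29.2] side [515.7 -29.3]
lock [380.1 227.9] [380.1 228. ] [361.1 180.1] [361.2 180.2] [ 507.9 -130.1   36.1] [0.5 0.5]
   top [ 506.8 -129.5] side [ 508.3 -124.8]
A [262.1 162.6] [262.  162.8] [280.4 257.4] [280.4 257.4] [708.8 239.3   4.6] [1.7 1.7]
   top [706.1 238.7] side [709.6 241.8]
B [328.6 163.6] [328.4 163.9] [294.9 210.1] [294.9 210. ] [712.2  29.5   4.7] [1.7 1.7]
   top [709.5  29.6] side [712.9  32.7]
leghole [ 464.  -176.8] boss [ 456.8 -128.4] post [ 471.9 -240. ]
[ 474.97974057 -239.67215109   97.78806755] [np.float64(3.486730937558876), np.float64(3.4867309375589404)]
screw [592.3 365.8  70.2] [2.8 2.8] [588.5 364.9] [594.5 368.1]
screw [542.6 369.7  69.3] [2.8 2.8] [539.  368.7] [545.  372.7]
screw [493.1 374.6  70.1] [2.4 2.4] [490.2 373.8] [495.5 377.1]
screw [444.1 379.6  70.7] [1.6 1.6] [442.2 378.9] [445.8 381.8]
screw [394.3 385.1  70. ] [2. 2.] [392.1 384.4] [396.8 387.7]
```

Measured results so far:
- The rail yaw is about -2.6°. Stations 1, 2 and 4 are free, and the leg sits near 0.17 rad.
- The two cameras disagree by 2–5 mm in x, so I average them and check by touch.

Now I move towards the leg post.

Request:
{"name": "arm_command", "arguments": {"plan": [-2.14,-1.83,0,0,-1,-2.14,-1.83,0,0,-1,-2.14,-1.83,0,0,-1,-2.14,-1.83,0,0,-1,-2.14,-1.83,0,0,-1,-2.14,-1.83,0,0,-1,-2.14,-1.83,0,0,-1,-2.14,-1.83,0,0,-1,-2.14,-1.83,0,0,-1,-2.14,-1.83,0,0,-1,-2.14,-1.83,0,0,-1,-2.14,-1.83,0,0,-1], "force": 30}}

```text
clock: 1.1
tool_pos: [401.1, 299.4, 214.4]
tcp_rot: [[-0.925, 0.379, -0.0], [0.379, 0.925, -0.0], [0.0, -0.0, -1.0]]
contact_force: [0.0, 0.1, -0.0]
grip_width: 92.1
```

Request:
{"name": "arm_command", "arguments": {"plan": [-1.71,-2.95,0,0,-1,-1.71,-2.95,0,0,-1,-1.71,-2.95,0,0,-1,-1.71,-2.95,0,0,-1,-1.71,-2.95,0,0,-1,-1.71,-2.95,0,0,-1,-1.71,-2.95,0,0,-1,-1.71,-2.95,0,0,-1,-1.71,-2.95,0,0,-1,-1.71,-2.95,0,0,-1,-1.71,-2.95,0,0,-1,-1.71,-2.95,0,0,-1]}}

```text
clock: 2.1
tool_pos: [456.2, -106.1, 214.6]
tcp_rot: [[-0.925, 0.379, 0.0], [0.379, 0.925, 0.0], [0.0, 0.0, -1.0]]
contact_force: [0.2, 0.2, -0.2]
grip_width: 91.9
```

Request:
{"name": "arm_command", "arguments": {"plan": [-1.71,-2.95,0,0,-1,-1.71,-2.95,0,0,-1,-1.71,-2.95,0,0,-1,-1.71,-2.95,0,0,-1,0,0,0,7,-1,0,0,0,7,-1,0,0,0,7,-1,0,0,0,7,-1,0,0,0,7,-1,0,0,0,7,-1,0,0,0,7,-1,0,0,0,7,-1]}}

```text
clock: 3.1
tool_pos: [474.8, -239.4, 214.3]
tcp_rot: [[-0.197, 0.98, -0.001], [0.98, 0.197, 0.0], [0.0, -0.0, -1.0]]
contact_force: [-0.2, -0.8, 0.1]
grip_width: 91.7
```

Request:
{"name": "arm_command", "arguments": {"plan": [0,0,1.25,4,-1,0,0,1.25,0,-1,0,0,1.25,0,-1,0,0,1.25,0,-1,0,0,1.25,0,-1,0,0,1.25,0,-1,0,0,1.25,0,-1,0,0,1.25,0,-1,0,0,1.25,0,-1,0,0,1.25,0,-1,0,0,1.25,0,-1,0,0,1.2,0,-1]}}

```text
clock: 4.1
tool_pos: [475.0, -239.6, 63.8]
tcp_rot: [[-0.134, 0.991, -0.0], [0.991, 0.134, 0.0], [0.0, -0.0, -1.0]]
contact_force: [-0.9, 0.2, 1.0]
grip_width: 91.7
```

```bash
python3 - <<'E'
from h import *
o=snap("b")
t=o["top"]["image"];s=o["side"]["image"]
cv2.imwrite("pics/b_v.png",np.hstack([cv2.resize(t[180:280,360:460],None,fx=4,fy=4),cv2.resize(s[100:200,330:430],None,fx=4,fy=4)]))
E
```

```text
(no output)
```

View pics/b_v.png

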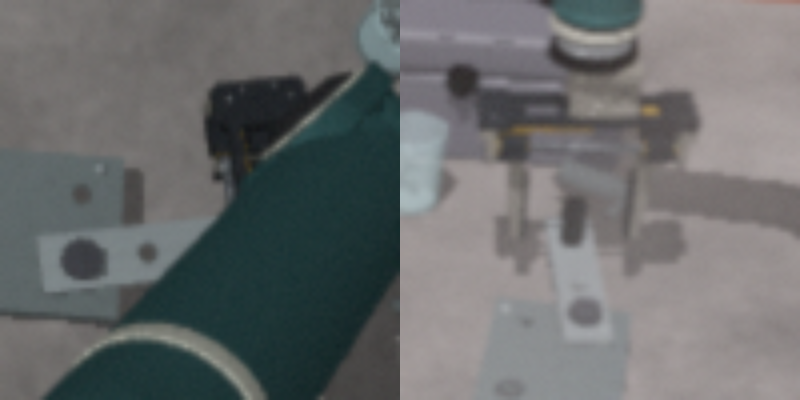

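The side crop shows the post at (573,220), centred between the fingers at x=520 and x=632. I close the gripper.

Request:
{"name": "arm_command", "arguments": {"plan": [0,0,0,0,1,0,0,0,0,1,0,0,0,0,1,0,0,0,0,1,0,0,0,0,1,0,0,0,0,1,0,0,0,0,1,0,0,0,0,1,0,0,0,0,1], "force": 25}}

```text
clock: 4.95
tool_pos: [475.1, -239.5, 65.2]
tcp_rot: [[-0.134, 0.991, 0.0], [0.991, 0.134, 0.0], [-0.0, 0.0, -1.0]]
contact_force: [0.6, -0.1, -0.2]
grip_width: 33.8
```

Request:
{"name": "arm_command", "arguments": {"plan": [0,0,0,0,1,0,0,0,0,1,0,0,0,0,1,0,0,0,0,1]}}

```text
clock: 5.28
tool_pos: [475.0, -239.6, 65.1]
tcp_rot: [[-0.134, 0.991, -0.0], [0.991, 0.134, 0.0], [0.0, -0.0, -1.0]]
contact_force: [-0.1, -0.6, 0.7]
grip_width: 21.4
```

Request:
{"name": "arm_command", "arguments": {"plan": [0.05,1.05,0,-5,1,0.05,1.05,0,-5,1,0.05,1.05,0,-5,1,0.05,1.05,0,-5,1,0.05,1.05,0,-5,1,0.05,1.05,0,-5,1,0.05,1.05,0,-5,1,0.05,1.05,0,-5,1,0.05,1.05,0,-5,1,0.05,1.05,0,-5,1,0.05,1.05,0,-5,1,0.05,1.05,0,-5,1]}}

```text
clock: 6.28
tool_pos: [568.0, -165.1, 64.7]
tcp_rot: [[-0.927, 0.376, -0.004], [0.376, 0.927, 0.001], [0.004, -0.001, -1.0]]
contact_force: [-3.5, 0.1, 1.1]
grip_width: 22.1
```

Request:
{"name": "arm_command", "arguments": {"plan": [0.05,1.05,0,-5,1,0.05,1.05,0,-5,1,0.05,1.05,0,-5,1,0.05,1.05,0,-5,1]}}

```text
clock: 6.62
tool_pos: [575.0, -132.5, 64.4]
tcp_rot: [[-0.999, 0.038, -0.006], [0.038, 0.999, -0.01], [0.006, -0.01, -1.0]]
contact_force: [-9.3, -32.7, -2.7]
grip_width: 21.4
```

```bash
python3 - <<'E'
from h import *
o=snap("c")
print(observe()["contact_force"],observe()["tool_pos"])
t=o["top"]["image"];s=o["side"]["image"]
cv2.imwrite("pics/c_v.png",np.hstack([cv2.resize(t[160:260,340:440],None,fx=4,fy=4),cv2.resize(s[100:200,310:410],None,fx=4,fy=4)]))
E
```

```text
[ -6.14495619 -15.73655517  -0.15439109] [ 574.8841365  -132.75654881   64.37996583]
```

View pics/c_v.png

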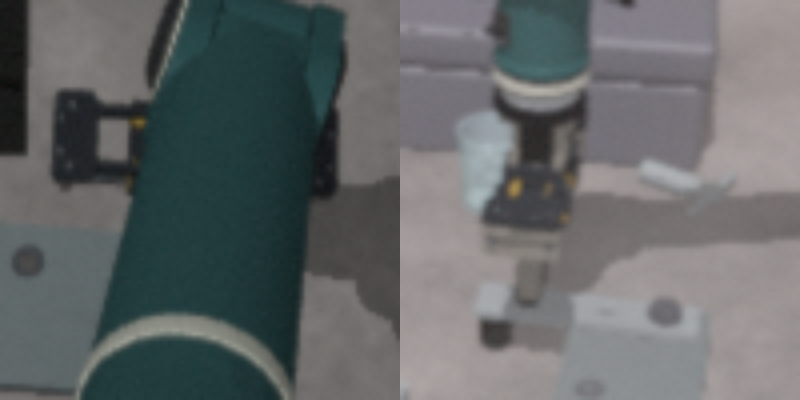

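The tool presses the stop at about 16–30 N, and the post y of -132.7 matches the prediction. I release and lift.

Request:
{"name": "arm_command", "arguments": {"plan": [0,0,0,0,0,0,0,0,0,0,0,0,0,0,0,0,0,0,0,0,0,0,0,0,0,0,0,-3,0,0,0,0,-3,0,-1,0,0,-3,0,-1,0,0,-3,0,-1,0,0,-2,0,-1,0,0,0,0,-1]}}

```text
clock: 7.63
tool_pos: [581.9, -124.5, 210.3]
tcp_rot: [[-0.999, 0.039, 0.009], [0.039, 0.999, -0.001], [-0.009, -0.0, -1.0]]
contact_force: [0.2, 0.3, 1.1]
grip_width: 77.3
```

Request:
{"name": "arm_command", "arguments": {"plan": [0.07,3.5,0,0,-1,0.07,3.5,0,0,-1,0.07,3.5,0,0,-1,0.07,3.5,0,0,-1,0.07,3.5,0,0,-1,0.07,3.5,0,0,-1,0.07,3.5,0,0,-1,0.07,3.5,0,0,-1,0.07,3.5,0,0,-1,0.07,3.5,0,0,-1,0.07,3.5,0,0,-1,0.07,3.5,0,0,-1]}}

```text
clock: 8.63
tool_pos: [586.2, 297.6, 204.1]
tcp_rot: [[-0.999, 0.039, -0.001], [0.039, 0.999, -0.0], [0.001, -0.0, -1.0]]
contact_force: [1.2, -0.2, -0.1]
grip_width: 91.5
```

Request:
{"name": "arm_command", "arguments": {"plan": [0,3.5,0,0,-1,0,3.5,0,0,-1,0,0,2,0,-1,0,0,2,0,-1,0,0,2,0,-1,0,0,2,0,-1,0,0,2,0,-1,0,0,0,0,-1]}}

```text
clock: 9.3
tool_pos: [586.5, 364.1, 99.4]
tcp_rot: [[-0.999, 0.039, -0.008], [0.039, 0.999, -0.005], [0.007, -0.005, -1.0]]
contact_force: [-0.5, 0.1, -1.0]
grip_width: 91.8
```

```bash
python3 - <<'E'
from h import *
o=snap("d")
print(observe()["contact_force"],observe()["tool_pos"])
t=o["top"]["image"];s=o["side"]["image"]
cv2.imwrite("pics/d_v.png",np.hstack([cv2.resize(t[160:260,340:440],None,fx=4,fy=4),cv2.resize(s[130:230,310:410],None,fx=4,fy=4)]))
cv2.imwrite("pics/d_w.png",np.hstack([cv2.resize(t[160:260,180:280],None,fx=4,fy=4),cv2.resize(s[230:330,280:380],None,fx=4,fy=4)]))
E
```

```text
[ 0.69720202 -0.11713358  0.1385509 ] [589.04784044 365.39662499 103.95640893]
```

View pics/d_v.png

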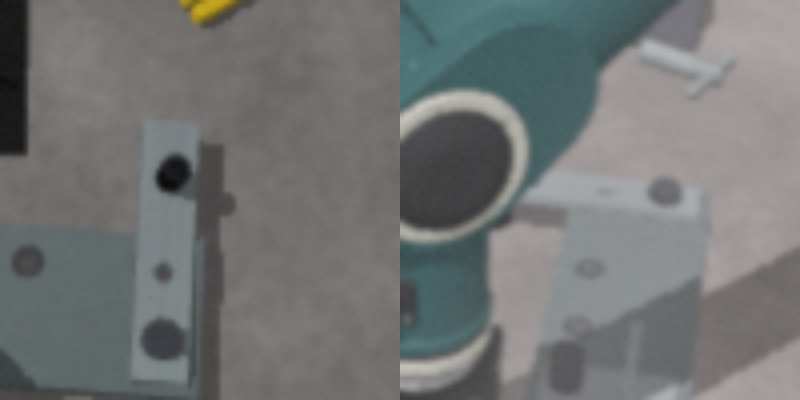

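View pics/d_w.png

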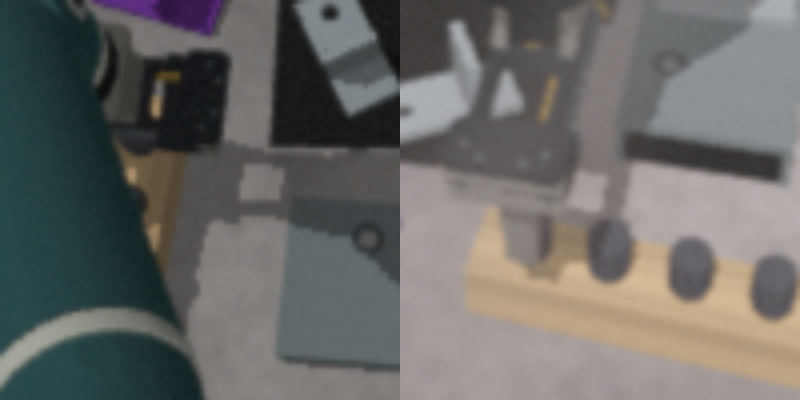

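The leg lies across the rail, with its hole at top-crop (163,271) and side-crop (206,190). I compute that position and check the leg angle.

```bash
python3 - <<'E'
from h import *
o=load("d");T,S=o["top"],o["side"]
f=lambda p,x0,y0:(x0+(p[0]+.5)/4-.5,y0+(p[1]+.5)/4-.5)
a=blob(T["image"],*f((163,271),340,160),3); b=blob(S["image"],*f((206,190),310,130),2)
print(a,b,tri((T,S),(a,b)),onz(T,*a,49.5),onz(S,*b,49.5))
p=blob(T["image"],*f((173,173),340,160),5); print('post',onz(T,*p,94.5))
q=blob(T["image"],*f((162,338),340,160),6); print('boss',onz(T,*q,61.5))
s=blob(S["image"],*f((265,191),310,130),5); print('boss side',onz(S,*s,61.5), tri((T,S),(q,s)))
E
```

```text
(np.float64(380.3857901726427), np.float64(227.68393094289507)) (np.float64(360.83957219251334), np.float64(177.54010695187165)) (array([ 508.73416052, -129.61019845,   47.45970759]), [np.float64(1.8952444710707075), np.float64(1.8952444710707894)]) [ 506.52757848 -129.13379175   49.5       ] [ 510.54555496 -127.31679183   49.5       ]
post [ 570.43200653 -129.61035323   94.5       ]
boss [ 455.20604033 -127.86259692   61.5       ]
boss side [ 459.41548673 -117.29930706   61.5       ] (array([ 457.61991419, -129.19573599,   52.83010979]), [np.float64(1.4803600171894156), np.float64(1.4803600171892954)])
```

Request:
{"name": "arm_command", "arguments": {"plan": [-0.3,0,1.2,0,-1,0,0,1.2,0,-1,0,0,1.2,0,-1,0,0,1.0,0,-1,0,0,1.0,0,-1,0,0,0,0,0.2,0,0,0,0,0.4,0,0,0,0,0.6,0,0,0,0,0.8,0,0,0,0,1,0,0,0,0,1,0,0,0,0,1], "force": 25}}

```text
clock: 10.4
tool_pos: [593.1, 365.4, 49.6]
tcp_rot: [[-0.999, 0.04, 0.001], [0.04, 0.999, 0.0], [-0.001, 0.0, -1.0]]
contact_force: [0.2, 0.4, -0.5]
grip_width: 47.3
```

Request:
{"name": "arm_command", "arguments": {"plan": [0,0,0,0,1,0,0,0,0,1,0,0,0,0,1,0,0,0,0,1,0,0,0,0,1,0,0,0,0,1]}}

```text
clock: 10.9
tool_pos: [593.1, 366.7, 49.6]
tcp_rot: [[-0.999, 0.039, 0.001], [0.039, 0.999, 0.002], [-0.001, 0.002, -1.0]]
contact_force: [1.0, 4.3, 0.2]
grip_width: 24.8
```

Request:
{"name": "arm_command", "arguments": {"plan": [0,0,-1,0,1,0,0,-2,0,1,0,0,-3,0,1,0,0,-3,0,1,0,0,-3,0,1,0.45,-3.5,0,0,1,0.45,-3.5,0,0,1,0.45,-3.5,0,0,1,0.45,-3.5,0,0,1,0.45,-3.5,0,0,1,0.45,-3.5,0,0,1,0.45,-3.5,0,0,1]}}

```text
clock: 11.9
tool_pos: [550.3, 118.8, 168.7]
tcp_rot: [[-0.999, 0.04, -0.002], [0.04, 0.999, -0.002], [0.002, -0.002, -1.0]]
contact_force: [0.1, -0.1, -1.1]
grip_width: 25.4
```

Request:
{"name": "arm_command", "arguments": {"plan": [0.45,-3.5,0,0,1,0.45,-3.5,0,0,1,0.45,-3.5,0,0,1,0.45,-3.5,0,0,1,0.45,-3.5,0,0,1,0.45,-3.5,0,0,1,0,0,0,0,1,0,0,0,0,1,0,0,0,0,1]}}

```text
clock: 12.65
tool_pos: [515.7, -87.0, 168.9]
tcp_rot: [[-0.999, 0.04, -0.001], [0.04, 0.999, 0.0], [0.001, 0.0, -1.0]]
contact_force: [0.7, 0.7, -0.0]
grip_width: 25.7
```

Request:
{"name": "arm_command", "arguments": {"plan": [0.22,-2.12,0,0,1,0.22,-2.12,0,0,1,0,0,1.6,0,1,0,0,1.6,0,1,0,0,1.6,0,1,0,0,1.6,0,1,0,0,0,0,1,0,0,0,0,1]}}

```text
clock: 13.32
tool_pos: [509.8, -127.8, 104.4]
tcp_rot: [[-0.999, 0.037, -0.002], [0.037, 0.999, 0.001], [0.002, 0.001, -1.0]]
contact_force: [0.1, 0.6, 0.3]
grip_width: 24.9
```

```bash
python3 - <<'E'
from h import *
o=snap("e")
print(observe()["contact_force"],observe()["tool_pos"])
t=o["top"]["image"];s=o["side"]["image"]
cv2.imwrite("pics/e_v.png",np.hstack([cv2.resize(t[160:260,330:430],None,fx=4,fy=4),cv2.resize(s[130:230,310:410],None,fx=4,fy=4)]))
E
```

```text
[ 0.09114789 -0.8339569  -1.04001613] [ 510.957801   -128.52235146  105.81795428]
```

View pics/e_v.png

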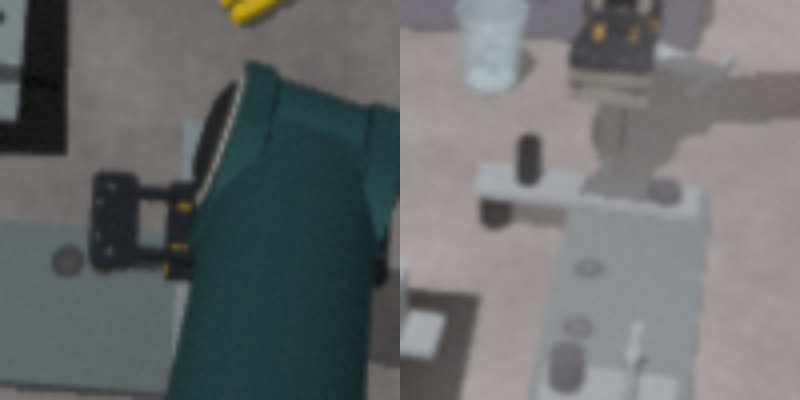

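```bash
cat >> h.py <<'E'
def avg(n=10):
    P=[];F=[];R=[];G=[]
    for _ in range(n):
        camera("side");s=observe();P.append(s["tool_pos"]);F.append(s["contact_force"]);R.append(s["tcp_rot"]);G.append(s["grip_width"])
    r=np.mean(R,0)
    print("pos",np.mean(P,0).round(2),"sd",np.std(P,0).round(2),"F",np.mean(F,0).round(2),"yaz %.2f"%np.degrees(np.arctan2(r[1,1],r[0,1])),"z",r[:,2].round(4),"grip %.2f"%np.mean(G),"t %.2f"%s["clock"])
    return np.mean(P,0),r
def go(p,r,target):
    d=r.T@(np.array(target)-p)
    print("shift tool cm",(d/10).round(3))
E
python3 - <<'E'
from h import *
p,r=avg(10); go(p,r,[509.5,-129.3,90])
E
```

```text
pos [ 510.69 -129.16  105.73] sd [0.29 0.16 0.31] F [-0.01  0.06 -0.34] yaz 87.73 z [ 1.1e-03 -1.0e-04 -1.0e+00] grip 25.21 t 13.92
shift tool cm [ 0.12  -0.019  1.573]
```

Request:
{"name": "arm_command", "arguments": {"plan": [0.12,-0.02,0.4,0,1,0,0,0.4,0,1,0,0,0.4,0,1,0,0,0.4,0,1,0,0,0.2,0,1,0,0,0.2,0,1,0,0,0.2,0,1,0,0,0,0,1]}}

```text
clock: 14.58
tool_pos: [508.8, -129.3, 82.7]
tcp_rot: [[-0.999, 0.04, -0.001], [0.04, 0.999, 0.0], [0.001, 0.0, -1.0]]
contact_force: [0.1, -0.6, -1.8]
grip_width: 25.0
```

Request:
{"name": "arm_command", "arguments": {"plan": [0,0,0.4,0,1,0,0,0.4,0,1,0,0,0.4,0,1,0,0,0.4,0,1,0,0,0.4,0,1,0,0,0.3,0,1,0,0,0,0,1]}}

```text
clock: 15.17
tool_pos: [508.6, -129.2, 59.3]
tcp_rot: [[-0.999, 0.04, -0.001], [0.04, 0.999, 0.0], [0.001, 0.0, -1.0]]
contact_force: [-0.1, 0.5, -1.1]
grip_width: 25.3
```

Request:
{"name": "arm_command", "arguments": {"plan": [0,0,0.15,0,1,0,0,0.15,0,1,0,0,0.1,0,1,0,0,0,0,1,0,0,0,0,1]}}

```text
clock: 15.58
tool_pos: [509.3, -129.5, 56.9]
tcp_rot: [[-0.999, 0.04, 0.001], [0.04, 0.999, 0.0], [-0.001, 0.0, -1.0]]
contact_force: [-2.0, -0.1, 5.9]
grip_width: 25.1
```

Contact at z 56.9 with 6 N matches the head sitting on the leg (57.1 expected). I release, lift, and check.

Request:
{"name": "arm_command", "arguments": {"plan": [0,0,0,0,0,0,0,0,0,0,0,0,0,0,0,0,0,0,0,0,0,0,0,0,0,0,0,-2,0,0,0,0,-3,0,0,0,0,-4,0,-1,0,3.5,-3,0,-1,0,4,0,0,-1,0,4,0,0,-1,0,4,0,0,-1]}}

```text
clock: 16.58
tool_pos: [515.3, 23.6, 174.2]
tcp_rot: [[-0.999, 0.041, 0.002], [0.041, 0.999, 0.0], [-0.002, 0.001, -1.0]]
contact_force: [0.5, 0.3, 0.5]
grip_width: 77.4
```

```bash
python3 - <<'E'
from h import *
o=snap("f")
t=o["top"]["image"];s=o["side"]["image"]
cv2.imwrite("pics/f_v.png",np.hstack([cv2.resize(t[160:260,330:430],None,fx=4,fy=4),cv2.resize(s[130:230,310:410],None,fx=4,fy=4)]))
cv2.imwrite("pics/f_w.png",np.hstack([cv2.resize(t[140:240,240:340],None,fx=4,fy=4),cv2.resize(s[180:280,260:360],None,fx=4,fy=4)]))
E
```

```text
(no output)
```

View pics/f_v.png

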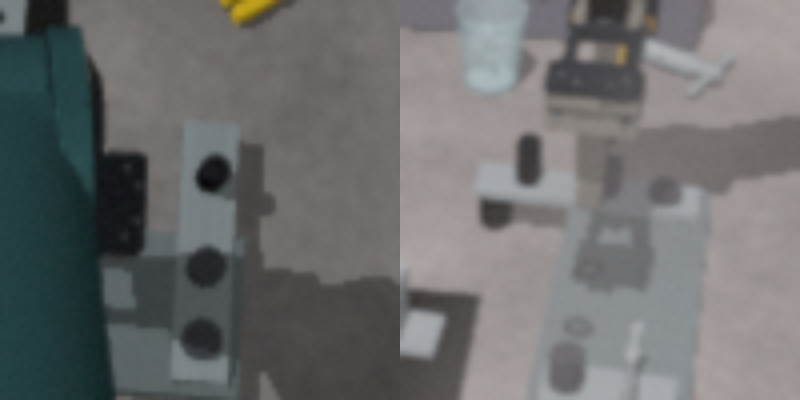

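View pics/f_w.png

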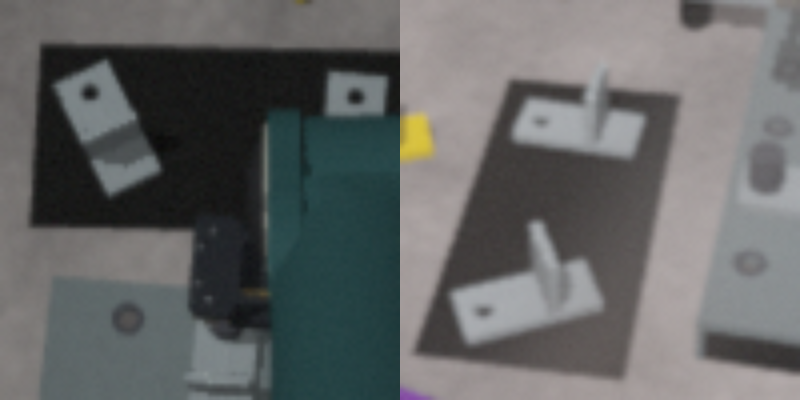

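The leg is pinned, with the head upright at top crop (205,267). Both brackets are still on the mat. I now measure the bracket poses in both views.

```bash
python3 - <<'E'
from h import *
o=load("a");T=o["top"];S=load("f")["side"]
ft=lambda p:(190+(p[0]+.5)/4-.5,140+(p[1]+.5)/4-.5)
fs=lambda p:(260+(p[0]+.5)/4-.5,180+(p[1]+.5)/4-.5)
D={'B':(((530,72),(587,75),(578,200),(518,197)),((127,98),(113,143),(236,158),(245,112))),
   'A':(((254,84),(307,61),(361,170),(310,197)),((50,290),(70,346),(204,302),(187,260)))}
for k,(t,s) in D.items():
    C=[]
    for nm,c,pts,f in(('top',T,t,ft),('side',S,s,fs)):
        w=np.array([onz(c,*f(p),8)[:2] for p in pts])
        if nm=='top': far,near=(w[0]+w[1])/2,(w[2]+w[3])/2
        else: far,near=(w[0]+w[1])/2,(w[2]+w[3])/2
        d=far-near; m=(far+near)/2; C.append(m)
        print(k,nm,'center',m.round(1),'len %.1f'%np.linalg.norm(d),'az %.1f'%np.degrees(np.arctan2(d[1],d[0])))
E
```

```text
B top center [678.  30.] len 101.6 az -3.0
B side center [679.9  34.7] len 100.9 az -1.1
A top center [678.1 222.5] len 101.0 az 28.7
A side center [680.4 225. ] len 101.6 az 29.6
```

Request:
{"name": "arm_command", "arguments": {"plan": [-3.7,0.3,0,0,-1,-3.7,0.3,0,0,-1,-3.7,0.3,0,0,-1,-3.7,0.3,0,0,-1,0,0,0,6.9,-1,0,0,0,6.9,-1,0,0,0,6.9,-1,0,0,0,6.9,-1,0,0,0,6.9,-1,0,0,0,6.9,-1,0,0,0,6.9,-1,0,0,0,6.9,-1]}}

```text
clock: 17.68
tool_pos: [663.3, 27.3, 172.9]
tcp_rot: [[-0.532, 0.847, -0.001], [0.847, 0.532, -0.0], [-0.0, -0.001, -1.0]]
contact_force: [0.7, 0.2, 0.2]
grip_width: 91.9
```

Request:
{"name": "arm_command", "arguments": {"plan": [0,0,0,6.9,-1,0,0,0,6.9,-1,0,0,0,6.9,-1,0,0,0,6.9,-1,0,0,0,6.9,-1,0,0,3,0,-1,0,0,3,0,-1,0,0,3,0,-1]}}

```text
clock: 18.35
tool_pos: [663.7, 27.6, 82.5]
tcp_rot: [[0.035, 0.999, 0.001], [0.999, -0.035, -0.0], [-0.0, 0.001, -1.0]]
contact_force: [0.2, 0.6, 0.0]
grip_width: 92.0
```

```bash
python3 - <<'E'
from h import *
camera("top");camera("top");camera("top")
p,r=avg(5); go(p,r,[664,32.5,18])
o=snap("g")
t=o["top"]["image"];s=o["side"]["image"]
cv2.imwrite("pics/g_w.png",np.hstack([cv2.resize(t[140:240,240:340],None,fx=4,fy=4),cv2.resize(s[160:260,250:350],None,fx=4,fy=4)]))
E
```

```text
pos [664.53  27.63  84.83] sd [0.6  0.23 0.84] F [0.16 0.09 0.3 ] yaz -2.01 z [ 2.2e-03 -1.0e-04 -1.0e+00] grip 91.90 t 18.75
shift tool cm [ 0.485 -0.085  6.683]
```

View pics/g_w.png

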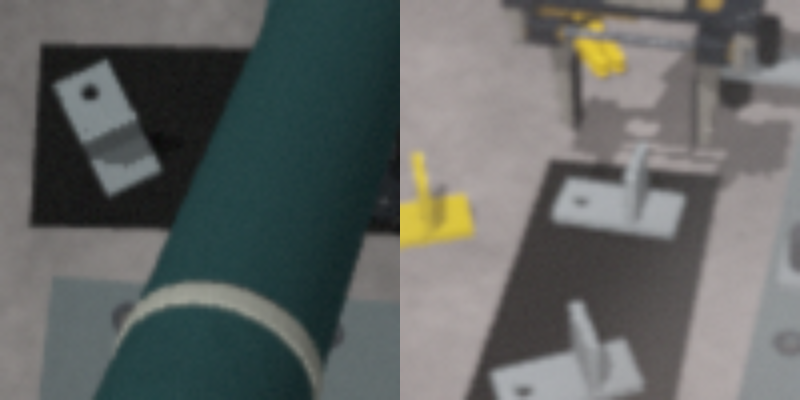

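Request:
{"name": "arm_command", "arguments": {"plan": [0.4,-0.1,1.1,0,-1,0,0,1.1,0,-1,0,0,1.1,0,-1,0,0,1.1,0,-1,0,0,1.1,0,-1,0,0,1.1,0,-1,0,0,0,0,0,0,0,0,0,0,0,0,0,0,0.3,0,0,0,0,0.6,0,0,0,0,1,0,0,0,0,1], "force": 40}}

```text
clock: 19.85
tool_pos: [663.0, 32.3, 17.9]
tcp_rot: [[0.035, 0.999, 0.001], [0.999, -0.035, 0.0], [0.0, 0.001, -1.0]]
contact_force: [0.2, -0.1, 0.0]
grip_width: 54.0
```

Request:
{"name": "arm_command", "arguments": {"plan": [0,0,0,0,1,0,0,0,0,1,0,0,0,0,1,0,0,0,0,1,0,0,0,0,1,0,0,0,0,1,0,0,0,0,1,0,0,0,0,1]}}

```text
clock: 20.52
tool_pos: [662.9, 32.2, 17.3]
tcp_rot: [[0.035, 0.999, 0.001], [0.999, -0.035, -0.0], [-0.0, 0.001, -1.0]]
contact_force: [1.5, -0.3, -0.3]
grip_width: 7.8
```

```bash
python3 - <<'E'
from h import *
p,r=avg(6)
E
```

```text
pos [662.78  32.25  17.29] sd [0.05 0.02 0.02] F [ 1.07  0.3  -0.48] yaz -1.98 z [ 4.e-04 -0.e+00 -1.e+00] grip 8.00 t 20.82
```

The fin is gripped at 8.0 mm. I lift and carry bracket B to station 1.

Request:
{"name": "arm_command", "arguments": {"plan": [0,0,-1,0,1,0,0,-3,0,1,0,0,-3,0,1,0,0,-3,0,1,-1.1,-3.2,0,0.6,1,-1.1,-3.2,0,0,1,-1.1,-3.2,0,0,1,-1.1,-3.2,0,0,1,-1.1,-3.2,0,0,1,-1.1,-3.2,0,0,1,0,0,0,0,1,0,0,0,0,1]}}

```text
clock: 21.82
tool_pos: [466.1, -25.5, 117.7]
tcp_rot: [[0.047, 0.999, -0.001], [0.999, -0.047, 0.002], [0.002, -0.001, -1.0]]
contact_force: [-0.1, -0.0, -2.4]
grip_width: 7.6
```

```bash
python3 - <<'E'
from h import *
for i in range(4):camera("top")
p,r=avg(6); go(p,r,[468.3,-27.6,60])
o=snap("i")
t=o["top"]["image"];s=o["side"]["image"]
cv2.imwrite("pics/i_w.png",np.hstack([cv2.resize(t[160:260,280:380],None,fx=4,fy=4),cv2.resize(s[130:230,300:400],None,fx=4,fy=4)]))
E
```

```text
pos [468.49 -25.26 117.14] sd [0.32 0.09 0.11] F [-0.26 -0.19 -2.07] yaz -2.55 z [ 1.e-04 -4.e-04 -1.e+00] grip 7.77 t 22.32
shift tool cm [-0.232 -0.009  5.714]
```

View pics/i_w.png

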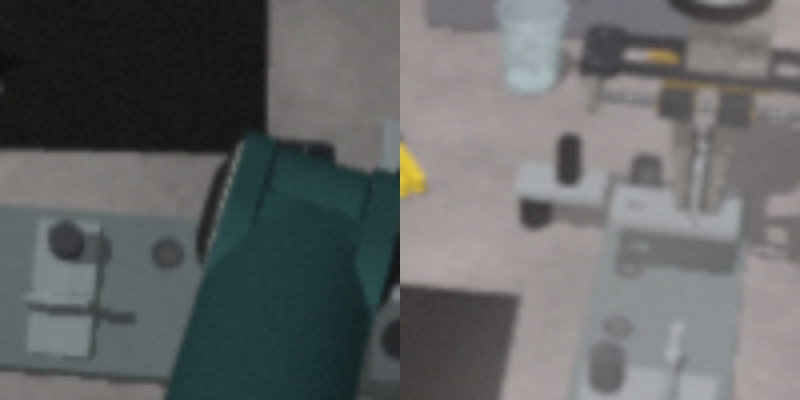

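Bracket B is held level. I descend.

Request:
{"name": "arm_command", "arguments": {"plan": [-0.23,0,1,0,1,0,0,1,0,1,0,0,1,0,1,0,0,1,0,1,0,0,1,0,1,0,0,0.6,0,1,0,0,0.2,0,1,0,0,0.15,0,1,0,0,0,0,1,0,0,0,0,1]}}

```text
clock: 23.25
tool_pos: [468.2, -27.7, 58.0]
tcp_rot: [[0.045, 0.999, 0.001], [0.999, -0.045, 0.0], [0.0, 0.001, -1.0]]
contact_force: [1.1, 0.0, -1.9]
grip_width: 7.4
```

```bash
python3 - <<'E'
from h import *
p,r=avg(6); 
o=snap("j")
t=o["top"]["image"];s=o["side"]["image"]
cv2.imwrite("pics/j_w.png",np.hstack([cv2.resize(t[160:260,280:380],None,fx=4,fy=4),cv2.resize(s[130:230,300:400],None,fx=4,fy=4)]))
E
```

```text
pos [468.11 -27.59  58.01] sd [0.1  0.04 0.06] F [-0.27  0.01 -2.16] yaz -2.57 z [ 9.e-04  2.e-04 -1.e+00] grip 7.82 t 23.55
```

View pics/j_w.png

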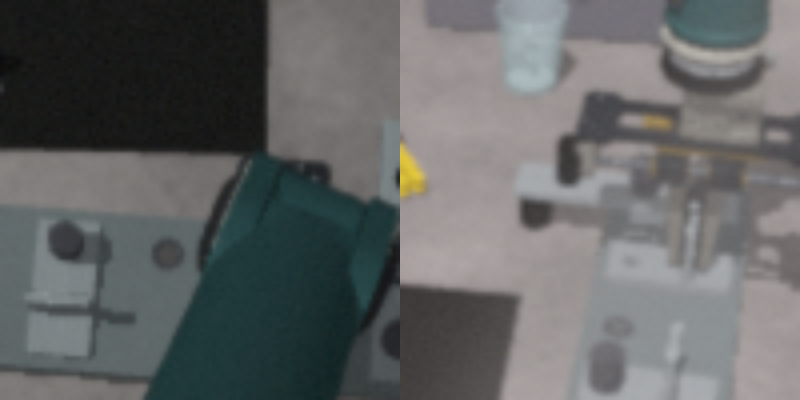

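Request:
{"name": "arm_command", "arguments": {"plan": [0,0,0.1,0,1,0,0,0.05,0,1,0,0,0,0,1,0,0,0,0,0.5,0,0,0,0,0.2,0,0,0,0,0.2,0,0,0,0,0.2,0,0,0,0,0.2,0,0,-1,0,0.2,0,0,-3,0,0,0,0,-4,0,0,0,0,-4,0,-1]}}

```text
clock: 24.65
tool_pos: [466.8, -28.3, 177.5]
tcp_rot: [[0.046, 0.999, -0.002], [0.999, -0.046, -0.001], [-0.002, -0.002, -1.0]]
contact_force: [1.4, 0.6, 1.2]
grip_width: 50.7
```

Request:
{"name": "arm_command", "arguments": {"plan": [3.65,0.52,0,0,-1,3.65,0.52,0,0,-1,3.65,0.52,0,0,-1,3.65,0.52,0,0,-1,3.65,0.52,0,0,-1,3.65,0.52,0,0,-1,3.65,0.52,0,0,-1,3.65,0.52,0,0,-1,3.65,0.52,0,0,-1,3.65,0.52,0,0,-1,3.65,0.52,0,0,-1,0,0,0,-6.9,-1]}}

```text
clock: 25.65
tool_pos: [541.5, 380.0, 175.9]
tcp_rot: [[-0.085, 0.996, 0.001], [0.996, 0.085, 0.003], [0.003, 0.001, -1.0]]
contact_force: [-1.5, 1.6, -1.0]
grip_width: 92.0
```

Request:
{"name": "arm_command", "arguments": {"plan": [0,0,0,-6.9,-1,0,0,0,-6.9,-1,0,0,0,-6.9,-1,0,0,0,-6.9,-1,0,0,0,-6.9,-1,0,0,0,-6.9,-1,0,0,0,-6.9,-1,0,0,0,-6.9,-1,0,0,0,-6.9,-1,0,0,0,-6.9,-1,0,0,0,-6.9,-1,0,0,0,-6.9,-1]}}

```text
clock: 26.65
tool_pos: [543.1, 370.5, 176.9]
tcp_rot: [[-0.999, 0.045, 0.001], [0.045, 0.999, -0.001], [-0.001, -0.001, -1.0]]
contact_force: [0.3, -0.3, 0.3]
grip_width: 91.9
```

```bash
python3 - <<'E'
from h import *
for i in range(4):camera("top")
p,r=avg(6); go(p,r,[543.4,370.5,90])
o=snap("k")
t=o["top"]["image"];s=o["side"]["image"]
cv2.imwrite("pics/k_w.png",np.hstack([cv2.resize(t[190:280,250:390],None,fx=5,fy=5)]))
cv2.imwrite("pics/k_v.png",np.hstack([cv2.resize(s[160:300,280:400],None,fx=4,fy=4)]))
E
```

```text
pos [543.01 370.82 176.36] sd [0.06 0.1  0.11] F [-0.06  0.05 -0.28] yaz 87.02 z [ 2.e-04 -2.e-04 -1.e+00] grip 91.83 t 27.15
shift tool cm [-0.039 -0.028  8.636]
```

View pics/k_w.png

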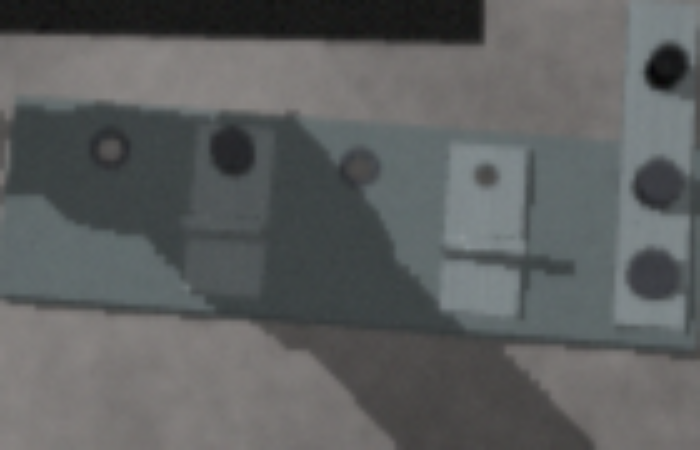

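View pics/k_v.png

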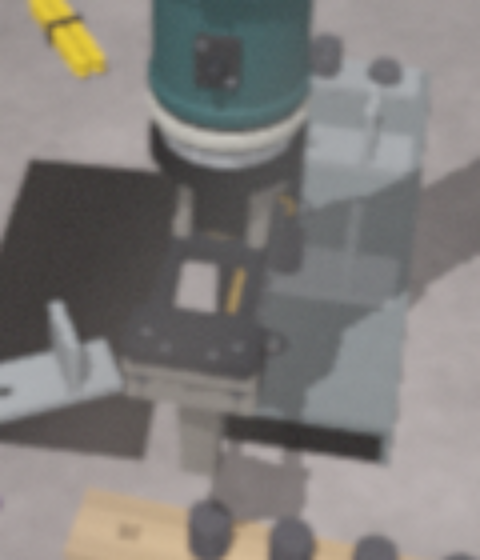

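Bracket B is on station 1. Its hole at crop (487,175) shows the step through both plates. I check the numbers and then descend on screw 2.

```bash
python3 - <<'E'
from h import *
T=load("k")["top"]
f=lambda p:(250+(p[0]+.5)/5-.5,190+(p[1]+.5)/5-.5)
a=blob(T["image"],*f((487,175)),2); print(a,onz(T,*a,48))
A0=load("a")["top"]
print(blob(A0["image"],346.4,224.3,4), onz(A0,346.4,224.3,40))
for n,p in (("fitL",(192,250)),("fitR",(268,262)),("B_L",(443,265)),("B_R",(523,270))): print(n,onz(T,*f(p),48))
E
```

```text
(np.float64(346.91344383057094), np.float64(224.57458563535909)) [512.73141493 -30.344034    48.        ]
(np.float64(346.37336244541484), np.float64(224.2576419213974)) [514.71410564 -29.24042263  40.        ]
fitL [462.48160902 141.7361386   48.        ]
fitR [456.9232776   96.80444969  48.        ]
B_L [458.57943582  -5.87072142  48.        ]
B_R [457.21032846 -52.80783858  48.        ]
```

Request:
{"name": "arm_command", "arguments": {"plan": [-0.04,0,2.5,0,-1,0,0,2.5,0,-1,0,0,2.5,0,-1,0,0,2.5,0,-1,0,0,2,0,-1,0,0,0.7,0,-0.5,0,0,0,0,0,0,0,0,0,0.2,0,0,0,0,0.4,0,0,0,0,0.6,0,0,0,0,0.8,0,0,0,0,1], "force": 25}}

```text
clock: 28.25
tool_pos: [543.9, 371.2, 50.3]
tcp_rot: [[-0.999, 0.05, 0.001], [0.05, 0.999, 0.001], [-0.001, 0.001, -1.0]]
contact_force: [0.7, -0.3, 0.1]
grip_width: 47.1
```

Request:
{"name": "arm_command", "arguments": {"plan": [0,0,0,0,1,0,0,0,0,1,0,0,0,0,1,0,0,0,0,1,0,0,0,0,1,0,0,0,0,1,0,0,0,0,1,0,0,0,0,1]}}

```text
clock: 28.92
tool_pos: [543.6, 371.9, 49.6]
tcp_rot: [[-0.999, 0.05, 0.001], [0.05, 0.999, 0.001], [-0.001, 0.002, -1.0]]
contact_force: [-0.6, 3.6, 2.1]
grip_width: 25.5
```

```bash
python3 - <<'E'
from h import *
p,r=avg(6)
E
```

```text
pos [543.55 371.86  49.61] sd [0.02 0.02 0.02] F [-0.33  4.45  2.38] yaz 87.14 z [ 8.0e-04  1.5e-03 -1.0e+00] grip 25.31 t 29.22
```

Request:
{"name": "arm_command", "arguments": {"plan": [0,0,-1,0,1,0,0,-2,0,1,0,0,-3,0,1,0,0,-3,0,1,0,0,-3,0,1,0.07,-3.6,0,0,1,0.07,-3.6,0,0,1,0.07,-3.6,0,0,1,0.07,-3.6,0,0,1,0.07,-3.6,0,0,1,0.07,-3.6,0,0,1,0.07,-3.6,0,0,1]}}

```text
clock: 30.22
tool_pos: [524.1, 115.6, 168.3]
tcp_rot: [[-0.999, 0.052, -0.003], [0.052, 0.999, -0.003], [0.003, -0.003, -1.0]]
contact_force: [0.9, -0.1, -0.1]
grip_width: 25.3
```

Request:
{"name": "arm_command", "arguments": {"plan": [0.07,-3.6,0,0,1,0.07,-3.6,0,0,1,0.07,-3.6,0,0,1,0.07,-3.6,0,0,1,0,0,1.5,0,1,0,0,1.5,0,1,0,0,1.5,0,1,0,0,1.5,0,1,0,0,0,0,1,0,0,0,0,1]}}

```text
clock: 31.05
tool_pos: [514.0, -25.5, 108.2]
tcp_rot: [[-0.999, 0.051, -0.004], [0.051, 0.999, -0.001], [0.004, -0.001, -1.0]]
contact_force: [0.3, -0.5, 0.3]
grip_width: 25.4
```

```bash
python3 - <<'E'
from h import *
for i in range(4):camera("top")
p,r=avg(6); go(p,r,[516.2,-29.3,92])
o=snap("l")
t=o["top"]["image"];s=o["side"]["image"]
cv2.imwrite("pics/l_w.png",np.hstack([cv2.resize(t[160:260,290:390],None,fx=4,fy=4),cv2.resize(s[130:230,300:400],None,fx=4,fy=4)]))
E
```

```text
pos [516.1  -24.28 109.79] sd [0.1  0.06 0.18] F [-0.1  -0.16 -0.09] yaz 87.13 z [ 9.e-04  0.e+00 -1.e+00] grip 25.38 t 31.55
shift tool cm [-0.033 -0.501  1.779]
```

View pics/l_w.png

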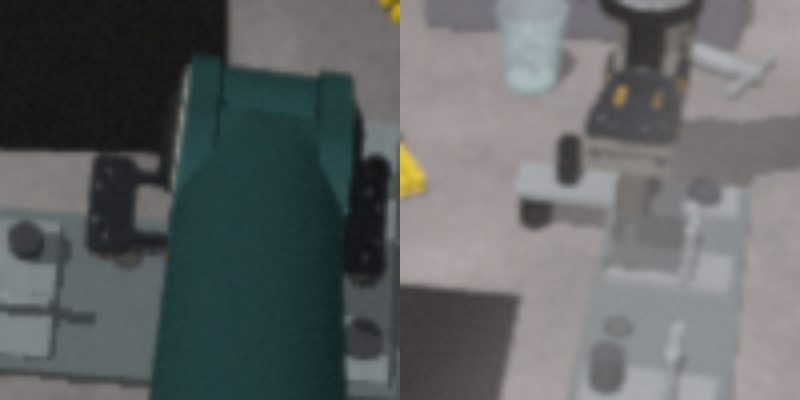

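Request:
{"name": "arm_command", "arguments": {"plan": [0,-0.5,0.6,0,1,0,0,0.6,0,1,0,0,0.4,0,1,0,0,0.3,0,1,0,0,0.3,0,1,0,0,0.3,0,1,0,0,0.3,0,1,0,0,0.3,0,1,0,0,0,0,1]}}

```text
clock: 32.4
tool_pos: [515.1, -29.4, 77.6]
tcp_rot: [[-0.999, 0.05, -0.001], [0.05, 0.999, -0.0], [0.001, -0.0, -1.0]]
contact_force: [-1.1, -0.5, -0.9]
grip_width: 25.2
```

Request:
{"name": "arm_command", "arguments": {"plan": [0,0,0.4,0,1,0,0,0.4,0,1,0,0,0.4,0,1,0,0,0.4,0,1,0,0,0.3,0,1,0,0,0.15,0,1,0,0,0.15,0,1,0,0,0.05,0,1,0,0,0,0,1,0,0,0,0,1]}}

```text
clock: 33.23
tool_pos: [515.6, -29.3, 55.8]
tcp_rot: [[-0.999, 0.05, 0.0], [0.05, 0.999, 0.0], [-0.0, 0.0, -1.0]]
contact_force: [0.6, 0.3, -1.6]
grip_width: 25.3
```

Request:
{"name": "arm_command", "arguments": {"plan": [0,0,0.1,0,1,0,0,0.05,0,1,0,0,0,0,1,0,0,0,0,1]}}

```text
clock: 33.57
tool_pos: [515.7, -29.2, 55.4]
tcp_rot: [[-0.999, 0.05, 0.0], [0.05, 0.999, 0.0], [-0.0, 0.0, -1.0]]
contact_force: [-3.7, 0.4, 10.3]
grip_width: 25.2
```

Seated with 10 N at z 55.4. I release and head to bracket A.

Request:
{"name": "arm_command", "arguments": {"plan": [0,0,0,0,0,0,0,0,0,0,0,0,0,0,0,0,0,0,0,0,0,0,0,0,0,0,0,0,0,0,0,0,-2,0,0,0,0,-3,0,0,0,0,-4,0,-1,0,0,-2,0,-1]}}

```text
clock: 34.4
tool_pos: [517.1, -29.5, 167.6]
tcp_rot: [[-0.999, 0.051, 0.004], [0.051, 0.999, 0.0], [-0.004, 0.0, -1.0]]
contact_force: [-0.1, -0.2, -1.3]
grip_width: 57.2
```

Request:
{"name": "arm_command", "arguments": {"plan": [-1.73,3.17,0,0,-1,-1.73,3.17,0,0,-1,-1.73,3.17,0,0,-1,-1.73,3.17,0,0,-1,-1.73,3.17,0,0,-1,-1.73,3.17,0,0,-1,-1.73,3.17,0,0,-1,-1.73,3.17,0,0,-1,0,0,0,6.4,-1,0,0,0,6.4,-1,0,0,0,6.4,-1,0,0,0,6.4,-1]}}

```text
clock: 35.4
tool_pos: [666.4, 217.2, 163.6]
tcp_rot: [[-0.877, 0.481, -0.001], [0.481, 0.877, -0.0], [0.0, -0.001, -1.0]]
contact_force: [-0.1, 0.8, 0.1]
grip_width: 92.1
```

Request:
{"name": "arm_command", "arguments": {"plan": [0,0,0,6.4,-1,0,0,0,6.4,-1,0,0,0,6.4,-1,0,0,0,6.4,-1,0,0,0,6.4,-1,0,0,2,0,-1,0,0,2,0,-1,0,0,2,0,-1,0,0,2,0,-1]}}

```text
clock: 36.15
tool_pos: [666.3, 217.2, 83.1]
tcp_rot: [[-0.493, 0.87, -0.0], [0.87, 0.493, -0.0], [0.0, -0.0, -1.0]]
contact_force: [-0.6, 0.9, -0.8]
grip_width: 91.8
```

```bash
python3 - <<'E'
from h import *
for i in range(4):camera("top")
p,r=avg(6); go(p,r,[666.2,216.8,18])
o=snap("m")
t=o["top"]["image"];s=o["side"]["image"]
cv2.imwrite("pics/m_w.png",np.hstack([cv2.resize(t[140:260,250:370],None,fx=4,fy=4),cv2.resize(s[180:300,230:310],None,fx=4,fy=4)]))
cv2.imwrite("pics/m_v.png",cv2.resize(s[140:240,300:400],None,fx=4,fy=4))
E
```

```text
pos [667.43 217.24  85.66] sd [0.17 0.05 0.25] F [-0.05  0.2  -0.05] yaz 29.52 z [ 2.e-03  8.e-04 -1.e+00] grip 91.99 t 36.65
shift tool cm [ 0.025 -0.143  6.766]
```

View pics/m_w.png

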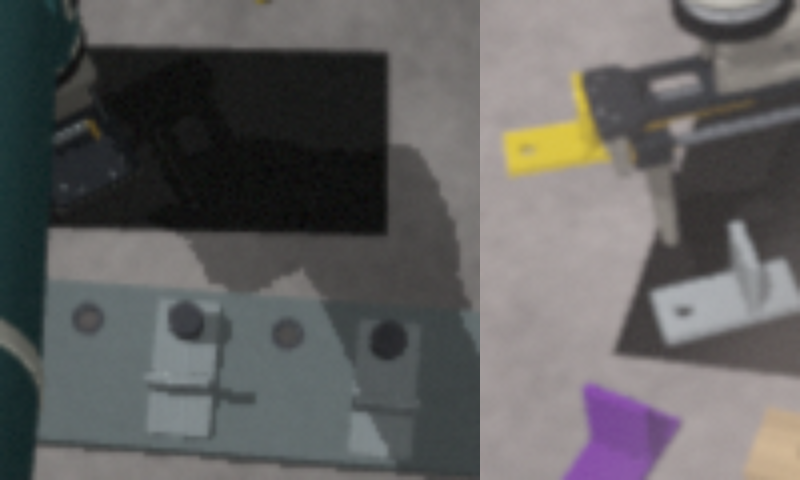

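View pics/m_v.png

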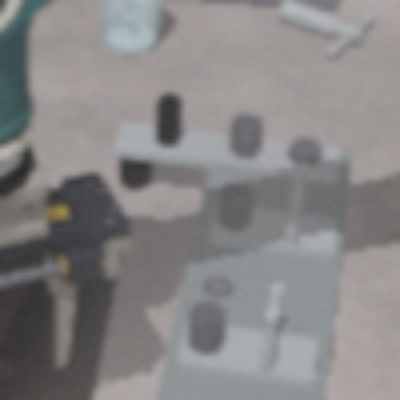

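Bracket B is pinned and bracket A has not moved, with its hole still at side pixel (280.7,257.4). I grip A.

Request:
{"name": "arm_command", "arguments": {"plan": [0,-0.14,1.1,0,-1,0,0,1.1,0,-1,0,0,1.1,0,-1,0,0,1.1,0,-1,0,0,1.2,0,-1,0,0,1.2,0,-1,0,0,0,0,0,0,0,0,0,0,0,0,0,0,0.3,0,0,0,0,0.6,0,0,0,0,1,0,0,0,0,1], "force": 40}}

```text
clock: 37.75
tool_pos: [665.8, 216.5, 17.0]
tcp_rot: [[-0.493, 0.87, 0.001], [0.87, 0.493, 0.001], [-0.0, 0.001, -1.0]]
contact_force: [0.2, -0.0, -0.1]
grip_width: 54.2
```

Request:
{"name": "arm_command", "arguments": {"plan": [0,0,0,0,1,0,0,0,0,1,0,0,0,0,1,0,0,0,0,1,0,0,0,0,1,0,0,0,0,1,0,0,0,0,1,0,0,0,0,1]}}

```text
clock: 38.42
tool_pos: [665.5, 216.5, 16.3]
tcp_rot: [[-0.493, 0.87, 0.0], [0.87, 0.493, 0.0], [-0.0, 0.0, -1.0]]
contact_force: [-0.0, 0.7, -0.3]
grip_width: 7.6
```

```bash
python3 - <<'E'
from h import *
p,r=avg(6)
E
```

```text
pos [665.46 216.44  16.25] sd [0.03 0.03 0.01] F [ 0.68  0.59 -0.51] yaz 29.52 z [ 3.e-04  1.e-04 -1.e+00] grip 7.86 t 38.72
```

Request:
{"name": "arm_command", "arguments": {"plan": [0,0,-1,0,1,0,0,-3,0,1,0,0,-3.5,0,1,0,0,-3.5,0,1,1.27,-2.85,0,0,1,1.27,-2.85,0,0,1,1.27,-2.85,0,0,1,1.27,-2.85,0,0,1,1.27,-2.85,0,0,1,1.27,-2.85,0,0,1,0,0,0,6.4,1,0,0,0,6.4,1]}}

```text
clock: 39.72
tool_pos: [476.6, 198.3, 126.8]
tcp_rot: [[-0.283, 0.959, -0.002], [0.959, 0.283, 0.001], [0.002, -0.001, -1.0]]
contact_force: [1.1, 0.6, -1.6]
grip_width: 7.7
```

Request:
{"name": "arm_command", "arguments": {"plan": [0,0,0,6.4,1,0,0,0,6.4,1,0,0,0,6.4,1,0,0,0,0,1,0,0,0,0,1]}}

```text
clock: 40.13
tool_pos: [478.6, 198.4, 126.5]
tcp_rot: [[0.04, 0.999, -0.0], [0.999, -0.04, -0.0], [-0.0, -0.0, -1.0]]
contact_force: [-0.1, -0.5, -2.3]
grip_width: 8.2
```

```bash
python3 - <<'E'
from h import *
for i in range(4):camera("top")
p,r=avg(6); go(p,r,[479,198.2,57.5])
o=snap("n")
t=o["top"]["image"];s=o["side"]["image"]
cv2.imwrite("pics/n_w.png",np.hstack([cv2.resize(t[160:260,230:330],None,fx=4,fy=4),cv2.resize(s[180:280,300:400],None,fx=4,fy=4)]))
E
```

```text
pos [478.99 198.32 126.25] sd [0.02 0.01 0.03] F [-0.14  0.19 -2.3 ] yaz -2.45 z [-0.e+00  1.e-04 -1.e+00] grip 7.85 t 40.63
shift tool cm [-1.300e-02  2.000e-03  6.875e+00]
```

View pics/n_w.png

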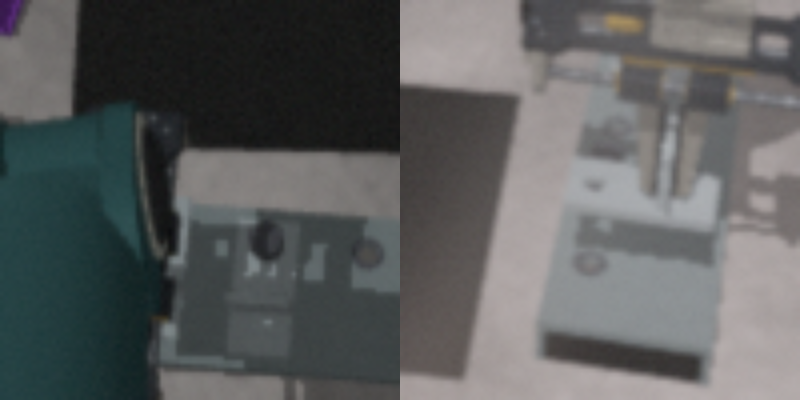

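Request:
{"name": "arm_command", "arguments": {"plan": [0,0,1.2,0,1,0,0,1.2,0,1,0,0,1.2,0,1,0,0,1.2,0,1,0,0,1.2,0,1,0,0,0.6,0,1,0,0,0.2,0,1,0,0,0.15,0,1,0,0,0.1,0,1,0,0,0,0,1,0,0,0,0,1]}}

```text
clock: 41.65
tool_pos: [479.6, 198.6, 56.3]
tcp_rot: [[0.043, 0.999, 0.001], [0.999, -0.043, 0.001], [0.001, 0.001, -1.0]]
contact_force: [0.5, -0.1, -1.9]
grip_width: 8.2
```

Request:
{"name": "arm_command", "arguments": {"plan": [0,0,0.1,0,1,0,0,0,0,1,0,0,0,0,0.5,0,0,0,0,0.2,0,0,0,0,0.2,0,0,0,0,0.2,0,0,0,0,0.2,0,0,-1,0,0.2,0,0,-3,0,0,0,0,-4,0,0,0,0,-4,0,-1]}}

```text
clock: 42.57
tool_pos: [478.4, 197.6, 176.0]
tcp_rot: [[0.044, 0.999, -0.001], [0.999, -0.044, -0.002], [-0.002, -0.001, -1.0]]
contact_force: [0.3, 0.7, -0.3]
grip_width: 50.2
```

Request:
{"name": "arm_command", "arguments": {"plan": [3.57,0.15,0,0,-1,3.57,0.15,0,0,-1,3.57,0.15,0,0,-1,3.57,0.15,0,0,-1,3.57,0.15,0,0,-1,0,0,0,-6.9,-1,0,0,0,-6.9,-1,0,0,0,-6.9,-1,0,0,0,-6.9,-1,0,0,0,-6.9,-1,0,0,0,-6.9,-1,0,0,0,-6.9,-1]}}

```text
clock: 43.57
tool_pos: [494.3, 376.2, 175.4]
tcp_rot: [[-0.721, 0.693, 0.001], [0.693, 0.721, -0.0], [-0.001, 0.0, -1.0]]
contact_force: [0.3, 0.3, 0.5]
grip_width: 91.9
```

Request:
{"name": "arm_command", "arguments": {"plan": [0,0,0,-6.9,-1,0,0,0,-6.9,-1,0,0,0,-6.9,-1,0,0,0,-6.9,-1,0,0,0,-6.9,-1,0,0,0,-6.9,-1,0,0,2,0,-1,0,0,2,0,-1,0,0,2,0,-1,0,0,1,0,-1,0,0,0,0,-1]}}

```text
clock: 44.48
tool_pos: [493.0, 375.2, 102.7]
tcp_rot: [[-0.999, 0.049, -0.003], [0.049, 0.999, -0.003], [0.003, -0.003, -1.0]]
contact_force: [0.5, -0.0, -0.0]
grip_width: 92.3
```

```bash
python3 - <<'E'
from h import *
for i in range(4):camera("top")
p,r=avg(6); go(p,r,[494,375.8,50])
o=snap("p")
t=o["top"]["image"];s=o["side"]["image"]
cv2.imwrite("pics/p_w.png",cv2.resize(t[160:290,230:390],None,fx=5,fy=5))
cv2.imwrite("pics/p_v.png",cv2.resize(s[200:320,280:430],None,fx=4,fy=4))
E
```

```text
pos [494.68 376.82 105.75] sd [0.19 0.15 0.32] F [-0.17 -0.19 -0.11] yaz 87.22 z [ 0.0013  0.0011 -1.    ] grip 91.89 t 44.98
shift tool cm [ 0.07  -0.111  5.575]
```

View pics/p_w.png

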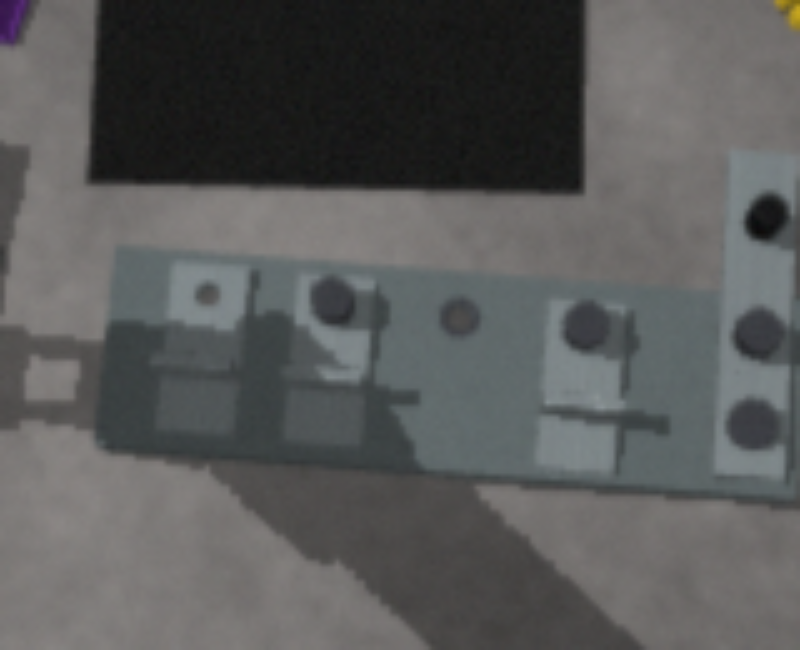

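View pics/p_v.png

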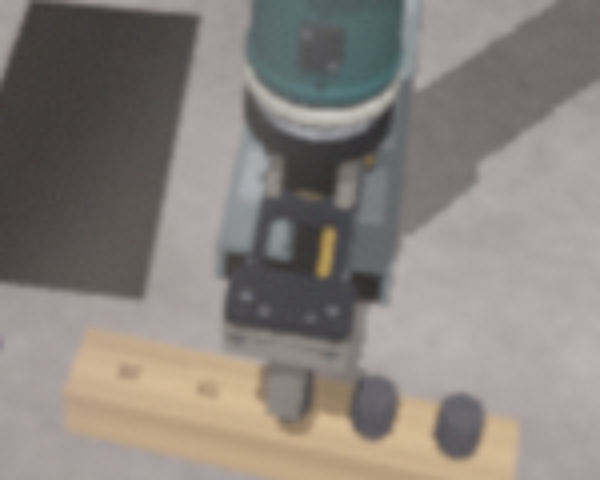

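Bracket A is on station 4, with the step visible through its hole at crop (207,293). I grip screw 3.

Request:
{"name": "arm_command", "arguments": {"plan": [0.07,-0.1,1.2,0,-1,0,0,1.2,0,-1,0,0,1.2,0,-1,0,0,1,0,-1,0,0,1,0,-0.5,0,0,0,0,0,0,0,0,0,0.2,0,0,0,0,0.4,0,0,0,0,0.6,0,0,0,0,0.8,0,0,0,0,1,0,0,0,0,1], "force": 25}}

```text
clock: 46.08
tool_pos: [493.6, 375.6, 49.1]
tcp_rot: [[-0.999, 0.049, 0.001], [0.049, 0.999, 0.001], [-0.001, 0.001, -1.0]]
contact_force: [0.3, 0.0, 0.6]
grip_width: 40.3
```

Request:
{"name": "arm_command", "arguments": {"plan": [0,0,0,0,1,0,0,0,0,1,0,0,0,0,1,0,0,0,0,1,0,0,0,0,1,0,0,0,0,1,0,0,0,0,1,0,0,0,0,1]}}

```text
clock: 46.75
tool_pos: [493.7, 376.7, 49.2]
tcp_rot: [[-0.999, 0.048, 0.001], [0.048, 0.999, 0.002], [-0.001, 0.002, -1.0]]
contact_force: [1.4, 5.4, 3.1]
grip_width: 25.4
```

```bash
python3 - <<'E'
from h import *
p,r=avg(6); go(p,r,[494+525.3-493.9,196.0,p[2]])
T=load("p")["top"]
f=lambda p:(230+(p[0]+.5)/5-.5,160+(p[1]+.5)/5-.5)
a=blob(T["image"],*f((207,293)),2); print(a,onz(T,*a,48),onz(load("a")["top"],271.2,218.7,40))
E
```

```text
pos [493.77 376.66  49.22] sd [0.01 0.02 0.02] F [0.63 5.21 2.75] yaz 87.25 z [ 0.0012  0.0019 -1.    ] grip 25.32 t 47.05
shift tool cm [ -4.028 -17.893  -0.03 ]
(np.float64(270.85924369747903), np.float64(217.79621848739498)) [525.5465376  195.81907906  48.        ] [524.13999604 195.60100063  40.        ]
```

Request:
{"name": "arm_command", "arguments": {"plan": [0,0,-1,0,1,0,0,-2,0,1,0,0,-3,0,1,0,0,-3,0,1,-0.82,-3.55,0,0,1,-0.82,-3.55,0,0,1,-0.82,-3.55,0,0,1,-0.82,-3.55,0,0,1,-0.82,-3.55,0,0,1,0,0,1.5,0,1,0,0,1.5,0,1,0,0,0,0,1]}}

```text
clock: 48.05
tool_pos: [523.0, 192.8, 105.7]
tcp_rot: [[-0.999, 0.051, -0.007], [0.051, 0.999, -0.004], [0.007, -0.005, -1.0]]
contact_force: [0.3, 0.3, -0.5]
grip_width: 25.4
```

```bash
python3 - <<'E'
from h import *
for i in range(6):camera("top")
p,r=avg(6); go(p,r,[526.0,196.2,92])
o=snap("q")
t=o["top"]["image"];s=o["side"]["image"]
cv2.imwrite("pics/q_w.png",np.hstack([cv2.resize(t[160:260,230:330],None,fx=4,fy=4),cv2.resize(s[180:280,300:400],None,fx=4,fy=4)]))
E
```

```text
pos [525.9  196.48 109.14] sd [0.06 0.09 0.14] F [ 0.19  0.03 -0.25] yaz 87.25 z [ 6.e-04  2.e-04 -1.e+00] grip 25.14 t 48.65
shift tool cm [-0.01  -0.028  1.714]
```

View pics/q_w.png

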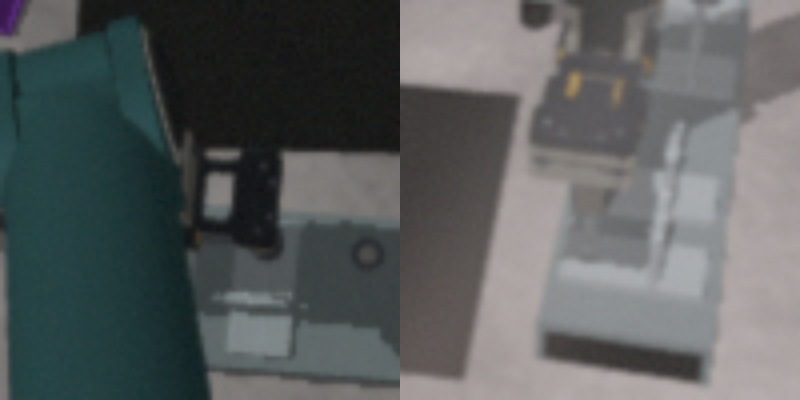

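Request:
{"name": "arm_command", "arguments": {"plan": [0,-0.03,0.6,0,1,0,0,0.6,0,1,0,0,0.4,0,1,0,0,0.3,0,1,0,0,0.3,0,1,0,0,0.3,0,1,0,0,0.3,0,1,0,0,0.3,0,1,0,0,0,0,1]}}

```text
clock: 49.5
tool_pos: [525.4, 195.8, 77.1]
tcp_rot: [[-0.999, 0.048, -0.001], [0.048, 0.999, -0.0], [0.001, -0.0, -1.0]]
contact_force: [-0.3, 0.4, -0.6]
grip_width: 25.1
```

Request:
{"name": "arm_command", "arguments": {"plan": [0,0,0.4,0,1,0,0,0.4,0,1,0,0,0.4,0,1,0,0,0.4,0,1,0,0,0.3,0,1,0,0,0.15,0,1,0,0,0.1,0,1,0,0,0.1,0,1,0,0,0.05,0,1,0,0,0,0,1,0,0,0,0,1]}}

```text
clock: 50.42
tool_pos: [525.8, 195.8, 55.1]
tcp_rot: [[-0.999, 0.049, 0.0], [0.049, 0.999, 0.0], [0.0, 0.0, -1.0]]
contact_force: [-1.6, -1.6, 2.8]
grip_width: 25.2
```

Request:
{"name": "arm_command", "arguments": {"plan": [0,0,0.07,0,1,0,0,0,0,1,0,0,0,0,1]}}

```text
clock: 50.67
tool_pos: [525.8, 195.9, 55.0]
tcp_rot: [[-0.999, 0.049, -0.0], [0.049, 0.999, 0.0], [0.0, 0.0, -1.0]]
contact_force: [-4.8, -1.3, 9.4]
grip_width: 25.4
```

Request:
{"name": "arm_command", "arguments": {"plan": [0,0,0,0,0,0,0,0,0,0,0,0,0,0,0,0,0,0,0,0,0,0,0,0,0,0,0,0,0,0,0,0,-2,0,0,0,0,-3,0,0,0,0,-4,0,-1,0,0,-3,0,-1]}}

```text
clock: 51.5
tool_pos: [526.2, 195.9, 176.2]
tcp_rot: [[-0.999, 0.049, 0.001], [0.049, 0.999, 0.0], [-0.001, 0.0, -1.0]]
contact_force: [0.7, 0.9, 0.7]
grip_width: 57.4
```

Request:
{"name": "arm_command", "arguments": {"plan": [0,3.5,0,0,-1,0,3.5,0,0,-1,0,3.5,0,0,-1,0,3.5,0,0,-1,0,3.5,0,0,-1,0,3.5,0,0,-1,0,0,0,0,-1,0,0,0,0,-1]}}

```text
clock: 52.17
tool_pos: [534.6, 408.1, 173.1]
tcp_rot: [[-0.999, 0.044, -0.001], [0.044, 0.999, -0.0], [0.001, -0.0, -1.0]]
contact_force: [-0.3, -0.6, -0.7]
grip_width: 91.9
```

```bash
python3 - <<'E'
from h import *
for i in range(4):camera("top")
avg(3)
o=snap("r")
t=o["top"]["image"];s=o["side"]["image"]
cv2.imwrite("pics/r_w.png",cv2.resize(t[130:280,190:390],None,fx=4,fy=4,interpolation=cv2.INTER_CUBIC))
cv2.imwrite("pics/r_v.png",cv2.resize(s[100:250,250:410],None,fx=4,fy=4,interpolation=cv2.INTER_CUBIC))
cv2.imwrite("pics/r_full.png",t)
E
```

```text
pos [536.57 404.06 174.28] sd [0.05 0.24 0.07] F [ 0.3  -0.57  0.13] yaz 87.10 z [ 3.e-04 -3.e-04 -1.e+00] grip 91.72 t 52.52
```

View pics/r_w.png

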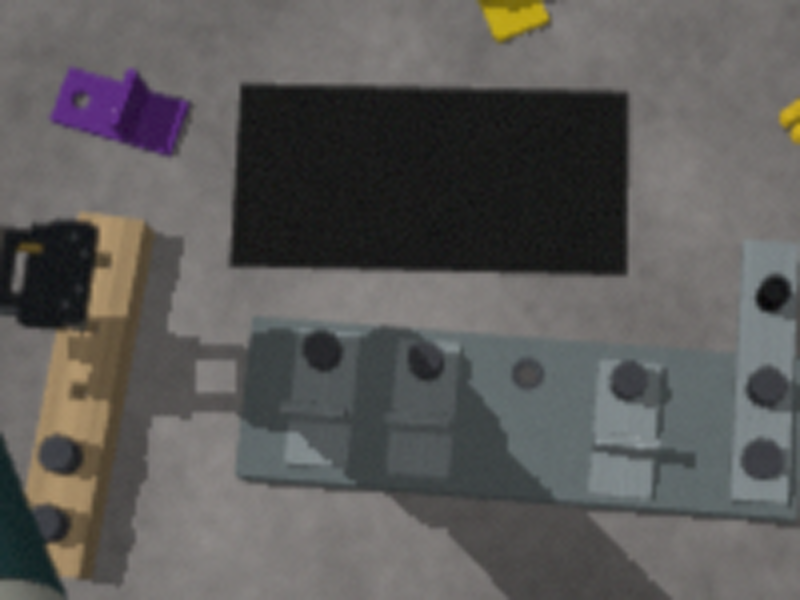

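View pics/r_v.png

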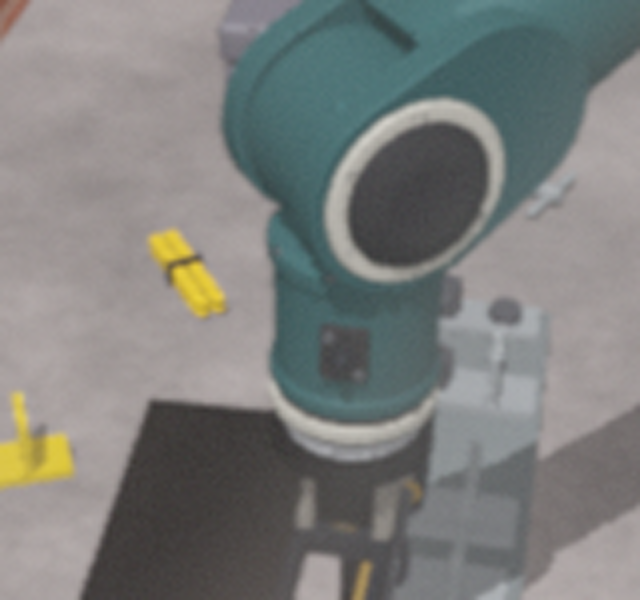

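View pics/r_full.png

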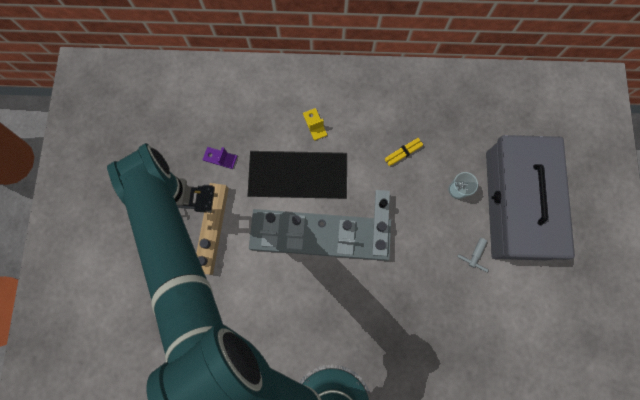

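All four screws look upright from above. I move the arm aside for a clear side view before handing in.

Request:
{"name": "arm_command", "arguments": {"plan": [3.5,0,0,0,-1,3.5,0,0,0,-1,3.5,0,0,0,-1,3.5,0,0,0,-1,3.5,0,0,0,-1,3.5,0,0,0,-1,0,0,0,0,-1,0,0,0,0,-1]}}

```text
clock: 53.28
tool_pos: [324.6, 416.3, 174.6]
tcp_rot: [[-0.999, 0.045, -0.0], [0.045, 0.999, 0.001], [0.0, 0.001, -1.0]]
contact_force: [0.7, -1.1, -0.1]
grip_width: 91.7
```

```bash
python3 - <<'E'
from h import *
for i in range(4):camera("top")
avg(3)
o=snap("s")
t=o["top"]["image"];s=o["side"]["image"]
cv2.imwrite("pics/s_v.png",cv2.resize(s[120:270,280:410],None,fx=4,fy=4,interpolation=cv2.INTER_CUBIC))
E
```

```text
pos [327.55 415.41 173.92] sd [0.18 0.01 0.06] F [-0.03 -0.4  -0.01] yaz 87.09 z [ 5.e-04 -1.e-04 -1.e+00] grip 91.80 t 53.63
```

View pics/s_v.png

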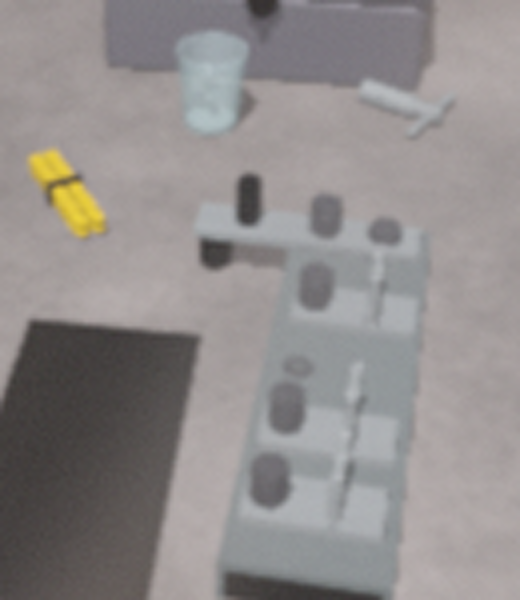

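The side view shows all the heads sitting upright on the leg and on the brackets, matching the fitted bracket. The fins are on the robot side and the bystanders are undisturbed. I hand in.

```bash
python3 -c "
from rig import finish_job
print(finish_job())"
```

```text
the job is handed in; nothing more can be done
None
```

I set up the rail and handed the job in at about 54 s; no verdict was reported.

- **Leg:** I swung it out against its end stop, where the tool met 16–30 N. I then pinned it with a thumbscrew, which met about 6 N with the head on the leg at the expected height.
- **Brackets:** Only two loose brackets were present. They are fitted at stations 1 and 4, each with a thumbscrew pushed down until it seated at about 10 N. Station 2 stays free and two screws stay in the block. I left the purple and yellow look-alikes alone.
- **Last checks:** The final top and side pictures show both brackets square, fins on the robot side, and all screw heads upright on their faces. The tumbler, levers, crank puller and bottle cage look undisturbed in the pictures. The gripper was clear and empty.
- **Disagreements:** The two cameras differed by 2–5 mm in x, so I averaged them. Before pinning, the station 1 bracket hole looked about 2 mm off in the top view. Its screw still went in without resistance.

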